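# Raise the roll-top of the charging cabinet and clip the glue-gun battery into its cradle

### The arm

A 6-joint arm with a two-finger parallel gripper is mounted at the origin on the work surface. World frame = base frame: x ahead of the robot, y to its left, z up, the work surface at z = 0. Lengths are in m, angles in rad, forces in N, time in s.
With the tool pointing down it reaches from about 0.425 to 0.925 m from the base axis. Payload 12.5 kg.
Tool frame: the origin (TCP) lies midway between the tips of the shut fingers; the grasp point (between the pads) lies arm.tcp_to_grasp behind it (arm.tcp_to_grasp is the distance from the TCP to the grasp point, in m); z points along the fingers, y is the line along which they close (so a half turn about z gives the same grasp; the last joint's range is limited). The gripper opens to 85 mm and grips with 20 to 120 N. Pads are 22 mm wide; open, the fingers measure 114 mm over their backs; the gripper's body (76 mm by 85 mm) begins 54 mm behind the grasp point. The pads swing forward as they close: fully open they stand 13 mm farther back than shut.
Start: joints at [-0.106, 0.491, 1.559, -0, 1.092, -0.106], TCP at [0.625, 0, 0.206] pointing down, gripper open.
Joint ranges: [-3.1, 3.1], [-0.84, 2.19], [0.05, 2.79], [-1.13, 4.28], [0.06, 2.93], [-2.69, 2.69]. Speed limits (rad/s): [2.22, 2.22, 2.79, 3.14, 3.14, 3.14].

### API

Orientations are given as a unit quaternion [x, y, z, w].
In Python, from cell import arm gives the robot as it stands.
- The arm moves only by the tool apply_moves, never from a script. Its argument "motion" is a list of rows, each a list of 5 numbers: the shift along the tool's x, y, z as a fraction of full scale, then the turn about the tool's z as a fraction of full scale, then the closure, from -1 (fully open) to 1 (shut). In form: [[dx, dy, dz, yaw, fingers], ...]. A call has 1 to 10 rows; each row is the pose to reach, as a shift and turn from the pose commanded when the call began, along the tool's axes at that moment; what a row does not reach only later rows make up. Full scale, the value 1, is 10 cm for a shift and 90 degrees for a turn. A row lasts 1/12 s, in which the tool goes at most 41.7 mm and 7.16 degrees, less where a joint would pass 70% of its speed; a pose out of reach is approached as far as the arm can. A call with a number of a shift or a turn outside -1 to 1 is refused whole. A call with a gripper value outside its range is refused whole. The fingers move at their own pace and stop on an object; "squeeze" is the grip in N (left out, the last holds). Time passes only in rows, so rows that repeat a pose let the fingers close. It gives the time, the measured TCP pose, the force, the opening and the grip force at its end, in the units of the state.
- arm.get_state(): the state, without advancing time (a new reading comes with each control period).
- arm.camera(name): name is "scene" or "side" or "wrist"; returns the picture (420x560x3 uint8, blue, green, red); there is no depth.
- arm.camera_params(name): a dict with "mtx" (3x3 intrinsics, pixels), "extrinsics" (4x4, takes a point from camera to world coordinates); the wrist camera has in their place "tool_from_camera" (4x4, takes a point from camera to tool coordinates, whose origin is the TCP and whose axes are the flange's). Camera axes: x right, y up, looking along -z (the intrinsics and any distortion apply to the point x, -y, -z); pixel columns grow to the right and rows downward; lengths in m; the calibration is good to about 2 mm. The wrist camera is an equidistant fisheye: a pixel r from the principal point sees the ray r / f radians off the axis. A picture is of the moment at which its call begins: read the wrist's pose just before it. camera_params takes no time and is no camera call.
- arm.close_job(): hands the job in; it is judged then, once.
The state is a dict: "clock": time; "joint_positions": joint angles; "joint_velocities": joint speeds; "joint_torque": joint torques, N m; "tcp_pos": TCP position; "tool_rot": TCP orientation; "force": force on the tool from outside, world axes, zero at the start; "wrist_torque": the same for the moment, N m; "grip_width": finger opening in m; "grasp_force": force on a finger pad.
Only numpy, scipy, OpenCV 4.12 (cv2) and the standard library are available. Lean on these libraries where they do the work, as an engineer would, in place of code of your own. Each camera call takes 0.05 s, during which the arm holds its last target. There are 200 camera calls.

### The job

The charger for the cordless glue gun sits inside the roll-top cabinet: push the slatted shutter up and over by its pull bar, all the way, until it stays open by itself. Then fetch the battery from the table, hook its tongue under the cradle's hold-down bar with the battery tilted, and swing the other end down until it lies flat in the cradle; let go of it. Leave the shutter open and do not shift or knock over the other things.

Things in the scene. Friction and masses are not known exactly. Their poses are not given: they have to be found in the camera images.
- cabinet: Fixed wooden roll-top cabinet, 360 deep (x) x 430 wide (y) x 205 mm high, half-round sides. Origin: centre of underside, on the table. Opening looks to its -x, rounded back at +x, half behind x = 30 mm roofed over. Inside: floor 12 mm above the table, side walls at y = +-201 mm. The fixed front sill (x = -145 to -157 mm) is 97 mm high. See tracks_axis, joint shutter, pull_bar.
- tracks_axis (a point): Middle of the axis of the circular side tracks, 20 mm above the cabinet's origin; the shutter turns about this axis, which runs along the cabinet's y. The slats' outer face is 175 mm from it. Axes as the cabinet's.
- shutter (a joint): Turn of the slatted shutter about tracks_axis (rad): 0 shut, 1.35 fully open at its end stop, running up and back over the top; all the way open means above 1.15. 0.5 kg, heaviest at its bottom rail: let go below about 0.5 it falls shut, further up it stays where it is, above about 0.9 it rolls on to the stop by itself. Raising takes about 3 N along the circle at the bar.
- pull_bar (a point): Middle of the steel pull bar on the shutter: 12 mm thick, 150 mm long along the cabinet's y, stand-offs at its ends, 23 mm gap to the slats. It runs on a circle of radius 205 mm about tracks_axis: shut, 176 mm in front (-x) of the axis and 126 mm above the table; fully open 64 mm behind it, 215 mm up. Fingertips can push it from its front (-x) side all along the circle.
- battery_center (a point): Centre (half-way up) of the loose black battery pack: a block 110 mm long (x), 56 mm wide (y), 42 mm high, 0.3 to 0.5 kg, lying flat on the table, bottom down. Its tongue sticks out at the low edge of its -x end. Axes are the battery's: z up, -x towards the tongue.
- battery_tongue (a point): Point in the battery's tongue, 65 mm from the battery's centre along -x and 14.5 mm below it. The tongue is 40 mm wide, 7 mm thick (3 to 10 mm above the battery's underside) and sticks out 20 mm from the block's end face (its tip is 75 mm from the battery's centre).
- cradle: Grey charging cradle fixed on the cabinet's floor, left or right of its middle, 155 x 80 mm, axes as the cabinet's. Origin: underside, below the seated battery's middle. The battery rests on a deck 16 mm above the origin (x = -55 to 58 mm), between cheeks 63 mm apart at both ends (x below -40 and above 38 mm, up to 25 mm over the deck); open between them for fingers.
- cradle_bar (a point): Middle of the steel hold-down bar across the cradle's front (-x) end: 14 to 22 mm above the deck, inner face 65 mm from the cradle's origin along -x. Under it is the tongue's pocket, 12 mm deeper than the deck, end wall at -79.5 mm.
- cradle_stop (a point): Top of the cradle's rear stop, 14 mm above the deck, its face at x = 58.5 mm of the cradle. Because of it the battery cannot go in flat: with its rear end raised (0.26 rad is right) lower it about 16 mm back of its place, slide the tongue under the bar, then swing the rear down.
- cradle_seat (a point): Where the battery's centre lies when it is seated: 37 mm above the cradle's origin. The seated battery is flat, its axes parallel to the cradle's (tongue to -x).
- cradle_pocket (a point): Where the tongue's point (battery_tongue) lies when the battery is seated, under the hold-down bar: 65 mm from the seat along -x, 14.5 mm below it.
- tin: Bystander, to be left where it is: paper-labelled tin 62 mm across, 80 mm high, inside the cabinet, 150 mm to the side of the cradle. Origin: centre of underside.
- foam_brick: Bystander, to be left where it is: green dry-foam brick 110 x 70 x 50 mm, about 160 mm in front of or behind the battery. Origin: centre of underside.
- secateurs: Bystander, to be left where it is: secateurs lying flat, 170 mm long, 16 mm high. Origin: at the pivot, on the table.
- wire_spool: Bystander, to be left where it is: green spool of wire, 60 mm across, 50 mm high. Origin: centre of underside.
- pot: Bystander, to be left where it is: empty terracotta pot, 100 mm across, 85 mm high. Origin: centre of underside.
- straw_wreath: Bystander, to be left where it is: straw wreath base lying flat, 244 mm across, 44 mm high. Origin: centre, on the table.
- glue_jar: Bystander, to be left where it is: jar, 80 mm across, 100 mm high. Origin: centre of underside.
- candle: Bystander, to be left where it is: white candle, 60 mm across, 110 mm high. Origin: centre of underside.
- battery: The same battery pack as battery_center; origin at the centre of its underside, axes the same.

How it is judged:
By the outcome, as a careful person would: the job done as asked, in the order asked, and still so for the second after the job is handed in, with the robot touching nothing.
It also fails if it takes over 72 s, if anything falls off the work surface, if the arm or the gripper's body presses on something with over 40 N, if the wrist force passes 120 N, or if a joint passes its speed limit or range.

## Working session

There is one attempt and no reset: what is moved stays moved. The work goes in short steps, Python scripts to look and compute and a tool call to move; the robot and the scene stay as the last step left them, time stands still between calls to the robot, and variables do not carry over. Pictures are saved under pics/ and viewed, at most 10 in all, crops included, and the job is handed in when it is done.

Besides the shell and the picture viewer there is one more tool, called after "Request:" in YAML: its name, and indented under it one key for each argument. apply_moves: Moves the arm, as the interface text tells. Its arguments: {"type":"object","properties":{"motion":{"type":"array","items":{"type":"array","items":{"type":"number"}}},"squeeze":{"type":"number"}},"required":["motion"]}

```bash
ls; mkdir -p pics
python3 - <<'E'
from cell import arm
import cv2,numpy as np
np.set_printoptions(precision=4,suppress=True)
for n in("scene","side","wrist"):
    im=arm.camera(n); cv2.imwrite(f"pics/{n}0.png",im); print(n,arm.camera_params(n))
print(arm.get_state(), arm.tcp_to_grasp)
E
```

```text
pics
scene {'mtx': array([[455.9712,   0.    , 280.6025],
       [  0.    , 455.9712, 205.6299],
       [  0.    ,   0.    ,   1.    ]]), 'extrinsics': array([[ 0.9801, -0.1901,  0.0579,  0.5838],
       [ 0.1986,  0.9271, -0.3179, -0.4759],
       [ 0.0067,  0.3231,  0.9464,  1.6988],
       [ 0.    ,  0.    ,  0.    ,  1.    ]])}
side {'mtx': array([[451.2558,   0.    , 279.9713],
       [  0.    , 451.2558, 204.6897],
       [  0.    ,   0.    ,   1.    ]]), 'extrinsics': array([[-0.6847,  0.6927, -0.2268,  0.1706],
       [-0.7288, -0.6519,  0.2092,  0.3476],
       [-0.003 ,  0.3085,  0.9512,  1.4195],
       [ 0.    ,  0.    ,  0.    ,  1.    ]])}
wrist {'mtx': array([[325.1923,   0.    , 278.2292],
       [  0.    , 325.1923, 199.2122],
       [  0.    ,   0.    ,   1.    ]]), 'tool_from_camera': array([[-0.0005,  0.9462,  0.3235,  0.0834],
       [ 1.    ,  0.0002,  0.0011,  0.001 ],
       [ 0.0009,  0.3235, -0.9462, -0.1674],
       [ 0.    ,  0.    ,  0.    ,  1.    ]])}
{'clock': 0.15, 'joint_positions': array([-0.1056,  0.4914,  1.5593,  0.    ,  1.0918, -0.1056]), 'joint_velocities': array([-0.0004, -0.0007, -0.0021, -0.002 ,  0.0007, -0.0003]), 'joint_torque': array([  0.0022, -61.871 , -26.1691,  -0.0001,   0.0032,   0.0001]), 'tcp_pos': array([0.6248, 0.    , 0.2051]), 'tool_rot': array([ 0.7071,  0.7071, -0.0003, -0.0003]), 'force': array([-0.1339, -0.8194,  0.7556]), 'wrist_torque': array([-0.0202, -0.0074, -0.0715]), 'grasp_force': 0.0, 'grip_width': 0.08552467958117757} 0.0187
```

View pics/scene0.png

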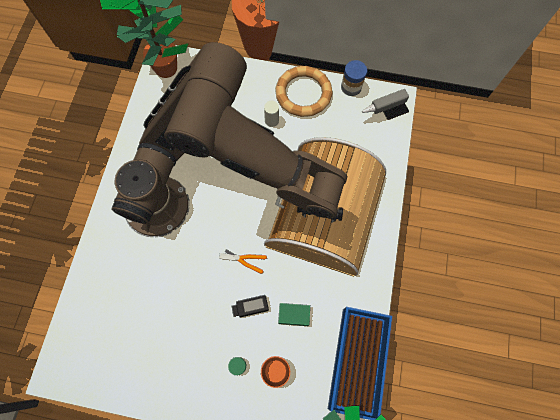

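View pics/side0.png

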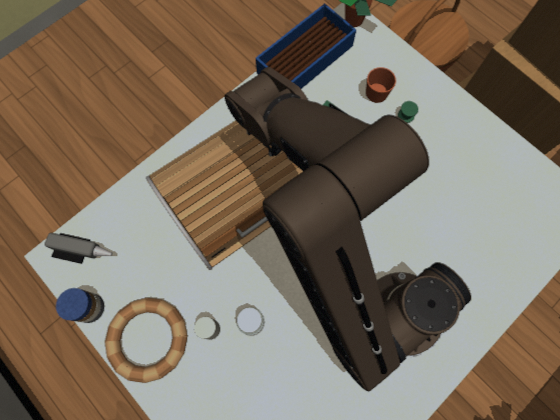

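Scene view: the cabinet is at about (330,205) with the arm over it. Secateurs are at (245,262). The battery is at (252,306) with its tongue at the left (235,309). The foam brick is at (295,314), the spool at (237,366), the pot at (277,372), the candle at (271,115) and the wreath at (303,92). In the side view, the pull bar shows near (258,228).

View pics/wrist0.png

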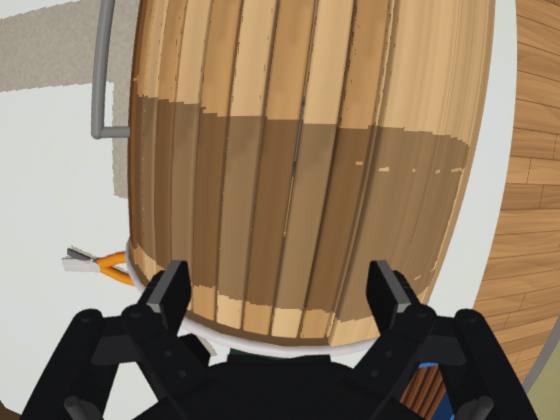

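```bash
cat > h.py <<'E'
import numpy as np,cv2
from cell import arm
from scipy.spatial.transform import Rotation as R
np.set_printoptions(precision=4,suppress=True)
def ray(n,uv,st=None):
    p=arm.camera_params(n);K=p["mtx"];uv=np.atleast_2d(np.float64(uv))
    x=(uv[:,0]-K[0,2])/K[0,0];y=(uv[:,1]-K[1,2])/K[1,1]
    if n=="wrist":
        r=np.hypot(x,y)+1e-9; d=np.c_[x/r*np.sin(r),-y/r*np.sin(r),-np.cos(r)]
        T=np.eye(4);T[:3,:3]=R.from_quat(st["tool_rot"]).as_matrix();T[:3,3]=st["tcp_pos"];E=T@p["tool_from_camera"]
    else: d=np.c_[x,-y,-np.ones_like(x)];E=p["extrinsics"]
    return E[:3,3],d@E[:3,:3].T
def plane(n,uv,z,st=None):
    o,d=ray(n,uv,st);return o+d*((z-o[2])/d[:,2])[:,None]
def project(n,P,st=None):
    p=arm.camera_params(n);K=p["mtx"];P=np.atleast_2d(P)
    if n=="wrist":
        T=np.eye(4);T[:3,:3]=R.from_quat(st["tool_rot"]).as_matrix();T[:3,3]=st["tcp_pos"];E=T@p["tool_from_camera"]
    else:E=p["extrinsics"]
    c=(P-E[:3,3])@E[:3,:3]; x,y,z=c[:,0],-c[:,1],-c[:,2]
    if n=="wrist":
        r=np.hypot(x,y);th=np.arctan2(r,z);x,y=x/r*th,y/r*th
    else:x,y=x/z,y/z
    return np.c_[x*K[0,0]+K[0,2],y*K[1,1]+K[1,2]]
def blob(n,lo,hi,roi=None,st=None):
    im=arm.camera(n) if isinstance(n,str) else n
    m=cv2.inRange(cv2.cvtColor(im,cv2.COLOR_BGR2HSV),lo,hi)
    if roi: k=np.zeros_like(m);a,b,c,d=roi;k[b:d,a:c]=1;m*=k
    return m
E
python3 - <<'E'
from h import *
im=cv2.imread('pics/scene0.png')
c=cv2.resize(im[220:400,200:400],None,fx=4,fy=4,interpolation=cv2.INTER_CUBIC)[:600,:800];cv2.imwrite('pics/s_bat.png',im[280:330,220:330].repeat(7,0).repeat(7,1)[:600,:800])
E
```

```text
(no output)
```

View pics/s_bat.png

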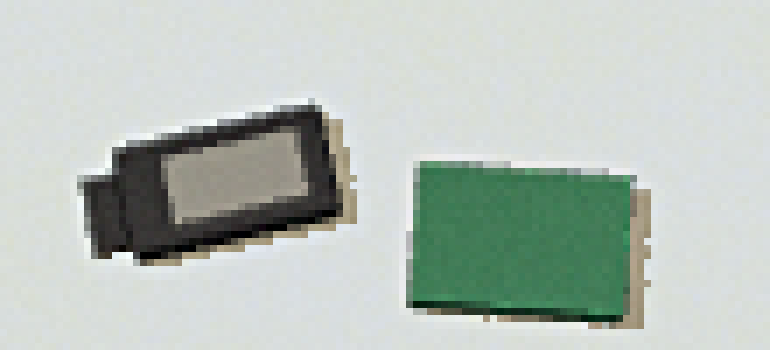

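Wrist view: the pull bar runs from (97,133) up past (108,0), and the −y end arch is at the bottom near (300,345). Crop: the battery's tongue is at the left and its grey label at full-frame (254,305). The foam brick is to its right, behind it.

Run:
```python
from h import *
st=arm.get_state()
im=cv2.imread('pics/wrist0.png')
m=blob(im,(0,0,60),(180,60,150),(80,0,128,128))
n,l,s,c=cv2.connectedComponentsWithStats(m); i=1+np.argmax(s[1:,4]);print(s[i])
ys,xs=np.where(l==i)
pts=np.array([[np.median(xs[ys==r]),r] for r in range(5,120,5)])
P=plane("wrist",pts,0.126,st);v=cv2.fitLine(P[:,:2].astype(np.float32),2,0,.01,.01).ravel();print(P[[0,-1]],v,np.degrees(np.arctan2(v[1],v[0])))
e=plane("wrist",[[97,133]],0.126,st);print("end",e)
# battery
im=cv2.imread('pics/scene0.png');g=im.max(2)
roi=np.zeros_like(g);roi[285:325,225:277]=1
m=((g<190)*roi*255).astype(np.uint8)
lab=blob(im,(0,0,120),(180,60,185),(240,294,266,315))
r=cv2.minAreaRect(np.argwhere(lab)[:,::-1].astype(np.float32));print("label",r,plane("scene",[r[0]],.042),plane("scene",cv2.boxPoints(r),.042))
# crop corners hand read: top face TL,TR,BR,BL
cr=np.array([[116,147],[318,106],[338,215],[137,255]])/7-.5/7*0+[220,280]
P=plane("scene",cr-.5,.042);print(P,P.mean(0));d=(P[1]+P[2]-P[0]-P[3])[:2];print(np.degrees(np.arctan2(d[1],d[0])),np.linalg.norm(d)/2)
for nme,px in dict(sec=(245,262),foam=(295,314),pot=(277,372),spool=(237,366)).items(): print(nme,plane("scene",[px],.03))
```

```text
[  91    0   37  128 1829]
[[0.4859 0.1665 0.126 ]
 [0.474  0.0736 0.126 ]] [0.1268 0.9919 0.4801 0.1197] 82.71638
end [[0.4724 0.0583 0.126 ]]
label ((255.2307586669922, 305.15386962890625), (18.04268455505371, 23.14170265197754), 78.69007110595703) [[ 0.4682 -0.3057  0.042 ]] [[ 0.4171 -0.2924  0.042 ]
 [ 0.4935 -0.2604  0.042 ]
 [ 0.5189 -0.3189  0.042 ]
 [ 0.4434 -0.3503  0.042 ]]
[[ 0.3975 -0.3034  0.042 ]
 [ 0.4944 -0.2624  0.042 ]
 [ 0.5159 -0.3141  0.042 ]
 [ 0.4203 -0.3538  0.042 ]] [ 0.457  -0.3084  0.042 ]
22.727621787989396 0.1043681205823367
sec [[ 0.3962 -0.1583  0.03  ]]
foam [[ 0.6135 -0.3065  0.03  ]]
pot [[ 0.5896 -0.5103  0.03  ]]
spool [[ 0.4504 -0.5186  0.03  ]]
```

Request:
apply_moves:
  motion:
    - [0,0,-0.4,0,1]
    - [0.3,-0.3,-0.4,-0.08,1]
    - [1,-1,-0.4,-0.16,1]
    - [1,-1,-0.4,-0.24,1]
    - [1,-1,-0.4,-0.32,1]
    - [1,-1,-0.4,-0.4,1]
    - [1,-1,-0.4,-0.48,1]
    - [1,-1,-0.4,-0.56,1]
    - [1,-1,-0.4,-0.64,1]
    - [1,-1,-0.4,-0.7,1]
  squeeze: 30

```text
clock: 0.98
tcp_pos: [0.5249, 0.1001, 0.2454]
tool_rot: [0.23, 0.973, -0.0, -0.0]
force: [-0.1, 1.0, -0.1]
grip_width: 0.0001
grasp_force: 0.0
```

Request:
apply_moves:
  motion:
    - [0.81,0,0,-0.08,1]
    - [0.81,0,0,-0.16,1]
    - [0.81,0,0,-0.21,1]
    - [0.81,0,0,-0.21,1]
    - [0.81,0,0,-0.21,1]

```text
clock: 1.4
tcp_pos: [0.4532, 0.1369, 0.2457]
tool_rot: [0.072, 0.997, 0.0, 0.0]
force: [0.5, 1.3, 0.5]
grip_width: 0.0001
grasp_force: 0.0
```

```bash
cat >> h.py <<'E'
def shift(target,az=None):
    s=arm.get_state();M=R.from_quat(s["tool_rot"]).as_matrix();d=(np.array(target)-s["tcp_pos"])@M*10
    a=np.degrees(np.arctan2(M[1,0],M[0,0]));y=None if az is None else -((az-a+180)%360-180)/90
    print("tcp",s["tcp_pos"],"az",round(a,2),"shift",d.round(3),"yaw",y);return d,y
E
python3 - <<'E'
from h import *
st=arm.get_state();print(st["tcp_pos"],st["clock"],st["joint_positions"])
im=arm.camera("wrist");cv2.imwrite('pics/w1.png',im)
for e in [(0.4724,.0583,.126),(.491,.207,.126)]: print(project("wrist",[e],st))
E
```

```text
[0.4532 0.1369 0.2457] 1.4 [ 0.1537  0.229   1.8613 -0.0001  1.0504 -1.2734]
[[200.5677 213.6416]]
[[355.8924 210.8323]]
```

View pics/w1.png

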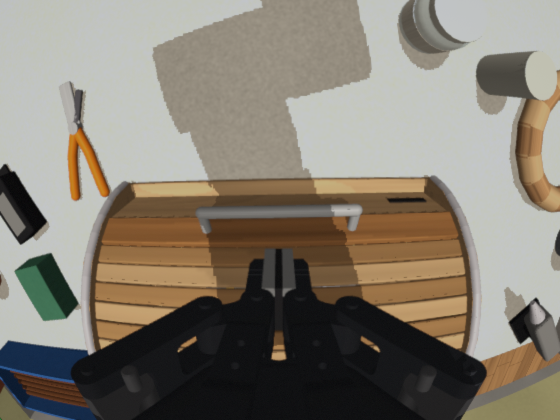

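Wrist view: the bar's ends are at (203,214) and (357,211), within 3 px of the predicted positions, so my estimate holds. Next I lower the tool in front of the bar and push.

Request:
apply_moves:
  motion:
    - [0,0,0.4,0,1]
    - [0,0,0.8,0,1]
    - [0,0,1,0,1]

```text
clock: 1.7
tcp_pos: [0.4523, 0.1361, 0.1421]
tool_rot: [0.073, 0.997, -0.0, -0.001]
force: [0.8, 0.5, 0.3]
grip_width: 0.0002
grasp_force: 0.0
```

Request:
apply_moves:
  motion:
    - [0,0,0.3,0,1]
    - [0,0,0.3,0,1]
    - [-0.12,0,0.3,0,1]
    - [-0.2,0,0.18,0,1]
    - [-0.31,0,0.04,0,1]
    - [-0.43,0,-0.09,0,1]
    - [-0.56,0,-0.21,0,1]
    - [-0.7,0,-0.32,0,1]
    - [-0.85,0,-0.42,0,1]
    - [-0.98,0,-0.48,0,1]

```text
clock: 2.53
tcp_pos: [0.5517, 0.1224, 0.1962]
tool_rot: [0.072, 0.997, 0.0, 0.001]
force: [-0.4, 0.1, 0.3]
grip_width: -0.0003
grasp_force: 0.0
```

Request:
apply_moves:
  motion:
    - [-0.1,0,-0.05,0,1]
    - [-0.2,0,-0.09,0,1]
    - [-0.37,0,-0.14,0,1]
    - [-0.54,0,-0.18,0,1]
    - [-0.72,0,-0.2,0,1]
    - [-0.9,0,-0.21,0,1]
    - [-1,0,-0.21,0,1]
    - [-1,0,-0.21,0,1]

```text
clock: 3.2
tcp_pos: [0.6508, 0.1079, 0.2155]
tool_rot: [0.072, 0.997, 0.0, 0.001]
force: [-0.3, 0.1, -0.7]
grip_width: 0.0
grasp_force: 0.0
```

Run:
```python
from h import *
st=arm.get_state();print(st["tcp_pos"],st["force"])
im=arm.camera("wrist");cv2.imwrite('pics/w2.png',im)
```

```text
[0.6508 0.1079 0.2155] [-0.2604  0.0954 -0.6543]
```

View pics/w2.png

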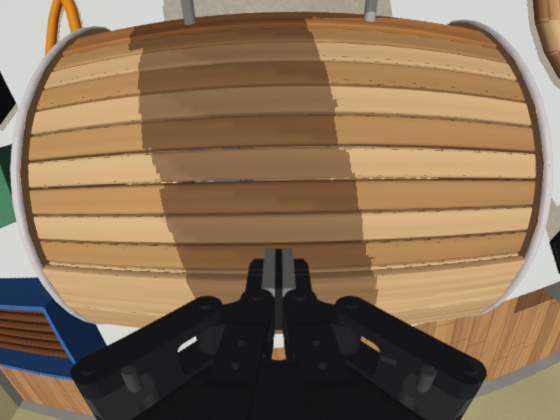

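The shutter is still shut: the stand-offs are at (188,10) and (371,10), so the fingertips slid over the bar. I'll retry with the tips lower and a tighter lead.

Request:
apply_moves:
  motion:
    - [0.4,0,-0.1,0,1]
    - [0.8,0,-0.1,0,1]
    - [1,0,-0.1,0,1]
    - [1,0,-0.1,0,1]

```text
clock: 3.58
tcp_pos: [0.5457, 0.1235, 0.2259]
tool_rot: [0.071, 0.998, 0.0, -0.0]
force: [1.1, -0.4, -0.1]
grip_width: 0.0001
grasp_force: 0.0
```

Request:
apply_moves:
  motion:
    - [0.4,0,0,0,1]
    - [0.8,0,0,0,1]
    - [1,0,0,0,1]
    - [1,0,0,0,1]
    - [1,0,0.4,0,1]
    - [1,0,0.8,0,1]
    - [1,0,1,0,1]

```text
clock: 4.17
tcp_pos: [0.4502, 0.1368, 0.1223]
tool_rot: [0.071, 0.997, -0.0, -0.001]
force: [0.5, 0.4, -0.5]
grip_width: -0.0
grasp_force: 0.0
```

Request:
apply_moves:
  motion:
    - [0,0,0.2,0,1]
    - [0,0,0.2,0,1]
    - [0,0,0.2,0,1]
    - [-0.06,0,0.2,0,1]
    - [-0.12,0,0.2,0,1]
    - [-0.18,0,0.2,0,1]
    - [-0.18,0,0.2,0,1]

```text
clock: 4.75
tcp_pos: [0.4706, 0.1344, 0.1055]
tool_rot: [0.071, 0.997, 0.0, 0.001]
force: [0.3, -0.4, 1.4]
grip_width: -0.0001
grasp_force: 0.3
```

Request:
apply_moves:
  motion:
    - [-0.03,0,0,0,1]
    - [-0.06,0,0,0,1]
    - [-0.08,0,0,0,1]
    - [-0.08,0,0,0,1]

```text
clock: 5.08
tcp_pos: [0.4759, 0.1335, 0.1055]
tool_rot: [0.071, 0.998, 0.0, -0.001]
force: [-7.3, -0.1, 13.6]
grip_width: -0.0001
grasp_force: 6.8
```

Run:
```python
from h import *
st=arm.get_state();print(st["tcp_pos"],st["force"],st["wrist_torque"])
a=arm.camera("wrist")[120:330,150:410];b=arm.camera("side")[120:300,140:330]
a=cv2.resize(a,None,fx=1.7,fy=1.7);b=cv2.resize(b,(340,a.shape[0]))
cv2.imwrite('pics/w3.png',np.hstack([a,b]))
```

```text
[0.4759 0.1335 0.1055] [-7.3253 -0.1    13.6305] [ 0.1264  1.2839 -0.0306]
```

View pics/w3.png

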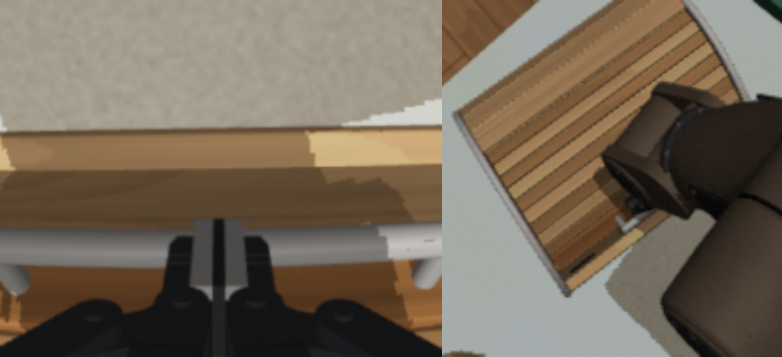

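Run:
```python
from h import *
st=arm.get_state()
A=np.array([.656,.110,.02]);xh=np.array([.9919,-.127,0])
for u,v in [(100,246),(380,245)]:
    o,d=ray("wrist",[[150+u/1.7,120+v/1.7]],st);d=d[0]
    t=np.linspace(.05,.4,2000);P=o+t[:,None]*d-A;r=np.hypot(P@xh,P[:,2]);
    for i in np.where(np.diff(np.sign(r-.205)))[0]: print(P[i]@xh,P[i,2]+.02,np.degrees(np.arctan2(P[i,2],-P[i]@xh)))
# shut-position check with bar in w1 (at row~212)
print(project("wrist",[A-.176*xh+[0,0,.106],A-.182*xh+[0,0,.0855]],st))
```

```text
-0.176744239649569 0.12413505527204907 30.505954174206465
-0.1759745966215364 0.1252316492513065 30.879145594339285
[[277.0927 267.8999]
 [277.08   240.5378]]
```

Left, wrist crop: the bar is still at its shut angle, rows 228–265 of the crop, and the fingers are against it. The upward force means the bar caught a shoulder of the finger. The tip is narrower than that, so I'll use only the last 10 mm or so of it.

Request:
apply_moves:
  motion:
    - [0.1,0,0,0,1]
    - [0.1,0,-0.1,0,1]
    - [0.1,0,-0.1,0,1]
    - [0.04,0,-0.1,0,1]
    - [0,0,-0.1,0,1]
    - [-0.02,0,-0.1,0,1]
    - [-0.02,0,-0.1,0,1]

```text
clock: 5.77
tcp_pos: [0.4792, 0.133, 0.1141]
tool_rot: [0.071, 0.997, -0.0, -0.0]
force: [0.5, -0.7, -0.1]
grip_width: 0.0
grasp_force: 0.0
```

Run:
```python
from h import *
st=arm.get_state();print(st["force"])
im=arm.camera("wrist");cv2.imwrite('pics/w4.png',im)
A=np.array([.656,.110,.02]);xh=np.array([.9919,-.127,0])
for u in (215,350):
    col=im[200:330,u].astype(int); m=(col.max(1)-col.min(1)<30)&(col.max(1)<200)&(col.max(1)>50)
    rows=np.where(m)[0]+200;print(u,rows)
    o,d=ray("wrist",[[u,np.median(rows[rows>245]) if (rows>245).any() else 0]],st);d=d[0]
    t=np.linspace(.05,.4,2000);P=o+t[:,None]*d-A;r=np.hypot(P@xh,P[:,2])
    for i in np.where(np.diff(np.sign(r-.205)))[0]: print(P[i]@xh,P[i,2]+.02,np.degrees(np.arctan2(P[i,2],-P[i]@xh)))
c=im[180:330,200:360];cv2.imwrite('pics/w4c.png',cv2.resize(c,None,fx=4,fy=4))
```

```text
[ 0.5114 -0.6865 -0.0816]
215 [242 243 244 245 246 247 248 249 250 251 252 253 254 255 256 257 258 259
 260 261 262 263]
-0.17578819442112906 0.12547859371148842 30.965117071790285
350 [240 241 242 243 244 245 246 247 248 249 250 251 252 253 254 255 256 257
 258 259 260 261]
-0.17553668754661492 0.12602731039923262 31.132729790610885
```

View pics/w4c.png

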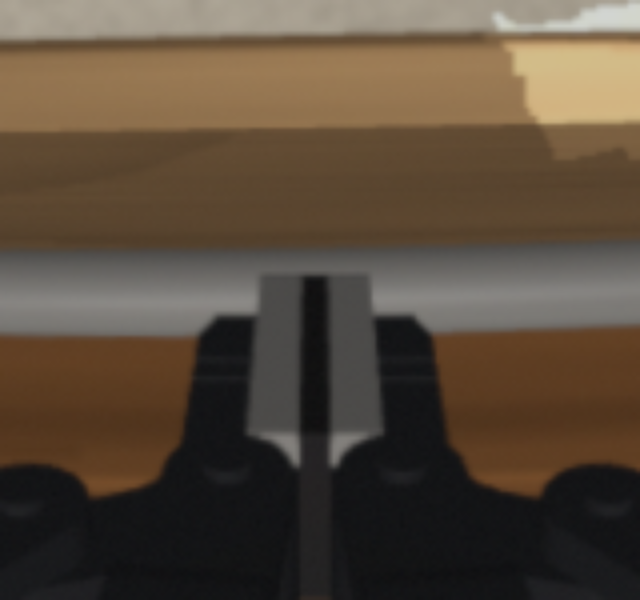

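The bar is at rows 242–263 and the shut fingertips end at row 249, so they sit over the bar instead of in front of it. The physical tips appear about 27 mm short of the TCP frame. I'll approach lower and test that by contact.

Request:
apply_moves:
  motion:
    - [0.15,0,0,0,1]
    - [0.29,0,0,0,1]
    - [0.29,0,0,0,1]
    - [0.29,0,0.25,0,1]
    - [0.29,0,0.25,0,1]
    - [0.23,0,0.25,0,1]
    - [0.19,0,0.25,0,1]
    - [0.15,0,0.25,0,1]
    - [0.12,0,0.25,0,1]
    - [0.12,0,0.25,0,1]

```text
clock: 6.65
tcp_pos: [0.4635, 0.1349, 0.0897]
tool_rot: [0.071, 0.997, -0.0, -0.004]
force: [-17.3, 3.9, 8.2]
grip_width: 0.0
grasp_force: 9.1
```

Request:
apply_moves:
  motion:
    - [-0.07,0,-0.11,0,1]
    - [-0.18,0,-0.25,0,1]
    - [-0.3,0,-0.385,0,1]
    - [-0.43,0,-0.505,0,1]
    - [-0.575,0,-0.615,0,1]
    - [-0.725,0,-0.71,0,1]
    - [-0.885,0,-0.79,0,1]

```text
clock: 7.23
tcp_pos: [0.5551, 0.1224, 0.1705]
tool_rot: [0.071, 0.998, 0.0, 0.0]
force: [-2.2, 1.1, 1.2]
grip_width: -0.0002
grasp_force: 1.1
```

Request:
apply_moves:
  motion:
    - [-0.165,0,-0.07,0,1]
    - [-0.335,0,-0.125,0,1]
    - [-0.51,0,-0.165,0,1]
    - [-0.685,0,-0.185,0,1]
    - [-0.865,0,-0.195,0,1]
    - [-0.97,0,-0.195,0,1]
    - [-0.97,0,-0.195,0,1]

```text
clock: 7.82
tcp_pos: [0.6523, 0.108, 0.1885]
tool_rot: [0.071, 0.997, 0.0, 0.001]
force: [-0.6, 0.0, -0.1]
grip_width: -0.0001
grasp_force: 0.0
```

Run:
```python
from h import *
st=arm.get_state();print(st["tcp_pos"],st["force"])
im=arm.camera("wrist");cv2.imwrite('pics/w5.png',im)
```

```text
[0.6523 0.108  0.1885] [-0.5638  0.0018 -0.1469]
```

View pics/w5.png

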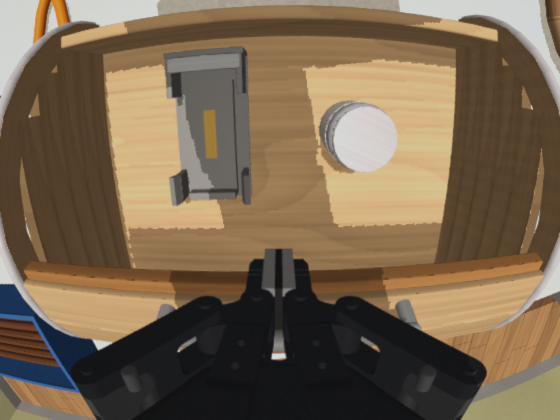

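The shutter is open and resting at its stop. The cradle is at px (165–250, 48–204) with its bar at the top, rows ~53–70. The tin is at (365,137). Now I measure the cradle's edges numerically.

Run:
```python
from h import *
st=arm.get_state();im=cv2.imread('pics/w5.png')
A=np.array([.656,.110,0]);xh=np.array([.9919,-.127,0]);yh=np.array([.127,.9919,0])
def cab(px,z): P=plane("wrist",px,z,st)-A;return np.c_[P@xh,P@yh]*1000
g=cv2.cvtColor(im,cv2.COLOR_BGR2GRAY)
for c in (200,225): print(c,[int(x) for x in g[40:78,c]],[int(x) for x in g[185:210,c]])
for r in (135,195): print(r,[int(x) for x in g[r,160:262:1]])
hs=blob(im,(15,100,90),(32,255,220),(195,100,230,165)) ;ys,xs=np.where(hs);print("gold",xs.mean(),ys.mean(),xs.min(),xs.max(),ys.min(),ys.max(),cab([[xs.mean(),ys.mean()]],.028))
for n,p,z in [("bartop",[(166,53),(245,48)],.05),("stop",[(187,192),(238,190),(187,198),(238,198)],.042),("cheeks rear",[(171,204),(250,202)],.053),("tin",[(365,137)],.092),("sill",[(62,40),(497,38),(280,24)],.097)]: print(n,cab(p,z))
```

```text
200 [100, 119, 119, 118, 115, 116, 118, 121, 121, 100, 95, 95, 95, 96, 94, 109, 129, 131, 133, 132, 133, 136, 136, 134, 132, 132, 133, 133, 133, 126, 103, 94, 97, 97, 97, 96, 97, 97] [153, 152, 151, 139, 105, 76, 73, 98, 135, 153, 152, 151, 150, 151, 158, 174, 186, 187, 188, 189, 189, 188, 186, 183, 184]
225 [120, 119, 117, 118, 118, 121, 122, 110, 97, 97, 97, 96, 90, 83, 124, 130, 132, 133, 133, 135, 136, 134, 133, 133, 134, 134, 133, 125, 95, 96, 98, 99, 98, 98, 99, 98, 99, 98] [102, 102, 101, 84, 58, 54, 56, 75, 95, 102, 102, 101, 101, 109, 121, 122, 121, 121, 121, 122, 124, 128, 129, 128, 126]
135 [185, 185, 185, 185, 186, 185, 186, 186, 186, 186, 186, 186, 186, 186, 185, 185, 185, 182, 157, 152, 152, 152, 152, 152, 152, 153, 153, 153, 153, 153, 148, 107, 99, 99, 99, 99, 100, 99, 100, 100, 100, 100, 100, 101, 111, 122, 127, 126, 125, 127, 127, 125, 124, 125, 127, 122, 106, 102, 102, 101, 102, 102, 102, 101, 102, 101, 102, 102, 102, 102, 103, 102, 102, 100, 82, 69, 90, 101, 102, 103, 103, 102, 102, 103, 102, 103, 102, 102, 97, 107, 116, 118, 119, 118, 118, 119, 119, 118, 118, 118,
[... 186 characters left out ...]
, 152, 152, 153, 152, 152, 152, 153, 153, 153, 153, 153, 148, 113, 101, 100, 101, 101, 101, 101, 101, 101, 102, 101, 102, 101, 102, 102, 102, 102, 102, 101, 102, 102, 102, 102, 102, 103, 100, 78, 66, 102, 111, 112, 112, 109, 75, 64, 71, 84, 86, 87, 87, 88, 98, 107, 116, 119, 120, 121, 121, 123, 126, 128, 128, 128]
gold 209.89473684210526 133.35753176043556 203 216 110 157 [[-47.6797 -71.5932]]
bartop [[-131.4968 -107.1902]
 [-130.0233  -30.9137]]
stop [[ 10.4357 -97.306 ]
 [  9.2719 -43.3356]
 [ 17.0008 -98.0001]
 [ 17.8278 -43.7971]]
cheeks rear [[  19.5683 -112.6868]
 [  18.4995  -30.5528]]
tin [[-50.8671  70.631 ]]
sill [[-154.1358 -195.8285]
 [-150.6422  198.6064]
 [-142.255     1.1986]]
```

Run:
```python
from h import *
st=arm.get_state()
A=np.array([.656,.110,0]);xh=np.array([.9919,-.127,0]);yh=np.array([.127,.9919,0])
def cab(px,z): P=plane("wrist",px,z,st)-A;return (np.c_[P@xh,P@yh]*1000).round(1)
print("inner bar",cab([(200,69.2),(225,67.5)],.050),"outer bar",cab([(200,55),(225,53.5)],.05))
print("stop",cab([(200,192.5),(225,192.5)],.042))
print("deck rear foot",cab([(200,189)],.028))
print("base y edges row135 z.028/.012",cab([(177.8,135),(248,135)],.028),"wall lines",cab([(190.8,135),(235,135)],.028))
print("rear cheek inner/outer tops",cab([(170.5,195),(182,195),(242.5,195),(250.5,195)],.053))
```

```text
inner bar [[-112.4  -73.8]
 [-112.4  -49.9]] outer bar [[-126.1  -73.4]
 [-125.8  -49.6]]
stop [[ 11.2 -83.3]
 [ 11.7 -56.9]]
deck rear foot [[ 11.7 -86.6]]
base y edges row135 z.028/.012 [[ -47.7 -106.3]
 [ -44.6  -32.3]] wall lines [[-46.9 -92.1]
 [-45.  -45.6]]
rear cheek inner/outer tops [[   9.9 -112. ]
 [  10.1  -99.6]
 [  11.1  -37.7]
 [  11.2  -29.7]]
```

Request:
apply_moves:
  motion:
    - [0,0,-0.4,0,0]
    - [0.3,-0.4,-0.4,0,-1]
    - [0.3,-0.8,-0.4,0,-1]
    - [0.3,-1,-0.4,0,-1]

```text
clock: 8.2
tcp_pos: [0.6044, 0.0124, 0.2293]
tool_rot: [0.07, 0.998, -0.0, 0.0]
force: [0.8, -0.2, -0.2]
grip_width: 0.048
grasp_force: 0.0
```

Request:
apply_moves:
  motion:
    - [0.3,-0.4,0,0,-1]
    - [0.3,-0.8,0,0,-1]
    - [0.3,-1,0,0,-1]

```text
clock: 8.45
tcp_pos: [0.5604, -0.0829, 0.2289]
tool_rot: [0.071, 0.997, -0.0, 0.0]
force: [0.2, -0.0, 0.8]
grip_width: 0.0833
grasp_force: 0.0
```

Request:
apply_moves:
  motion:
    - [0.3,-0.4,0,0,-1]
    - [0.3,-0.8,0,0,-1]
    - [0.3,-1,0,0,-1]

```text
clock: 8.7
tcp_pos: [0.5167, -0.1776, 0.2288]
tool_rot: [0.071, 0.997, -0.0, 0.0]
force: [0.4, -0.4, 0.2]
grip_width: 0.0854
grasp_force: 0.0
```

Request:
apply_moves:
  motion:
    - [0.3,-0.4,0,-0.08,-1]
    - [0.3,-0.8,0,-0.16,-1]
    - [0.3,-1,0,-0.24,-1]
    - [0.3,-1,0,-0.32,-1]
    - [0.3,-1,0,-0.34,-1]
    - [0.3,-1,0,-0.34,-1]

```text
clock: 9.2
tcp_pos: [0.4744, -0.2705, 0.2284]
tool_rot: [-0.196, 0.981, -0.0, 0.0]
force: [-0.1, 0.9, -0.1]
grip_width: 0.0853
grasp_force: 0.0
```

Run:
```python
from h import *
st=arm.get_state();print(st["clock"],st["joint_positions"])
im=arm.camera("wrist");cv2.imwrite('pics/w6.png',im)
print(project("wrist",[[.457,-.308,.042]],st)); shift([.457,-.308,.1],202.7)
# battery black mask
m=blob(im,(0,0,0),(180,255,60));n,l,s,c=cv2.connectedComponentsWithStats(m)
print([ (s[i].tolist(),c[i].round(0).tolist()) for i in range(1,n) if s[i,4]>150])
m=blob(im,(0,0,110),(180,50,190));n,l,s,c=cv2.connectedComponentsWithStats(m)
print([ (s[i].tolist(),c[i].round(1).tolist()) for i in range(1,n) if s[i,4]>300])
```

```text
9.2 [-0.6393  0.3549  1.7237  0.0001  1.0628 -2.6042]
[[253.077  140.0593]]
tcp [ 0.4747 -0.2702  0.2284] az -157.6 shift [ 0.308 -0.282  1.284] yaw -0.003279143533786232
[([0, 0, 15, 24, 260], [5.0, 10.0]), ([511, 0, 49, 44, 1288], [542.0, 16.0]), ([102, 60, 26, 38, 298], [115.0, 81.0]), ([229, 74, 52, 112, 3069], [255.0, 124.0]), ([36, 151, 36, 17, 306], [52.0, 158.0]), ([87, 160, 29, 50, 723], [102.0, 181.0]), ([192, 199, 58, 29, 820], [222.0, 212.0]), ([15, 260, 524, 160, 42922], [273.0, 364.0]), ([448, 264, 33, 23, 244], [459.0, 275.0]), ([0, 267, 20, 40, 424], [7.0, 283.0])]
[([0, 0, 560, 364, 137665], [283.6, 144.1]), ([239, 113, 32, 62, 1847], [254.8, 143.1]), ([434, 247, 27, 69, 704], [444.6, 290.2])]
```

Run:
```python
from h import *
st=arm.get_state();im=cv2.imread('pics/w6.png')
m=blob(im,(0,0,0),(180,255,60),(225,70,285,190))
lab=blob(im,(0,0,110),(180,50,190),(239,113,271,175))
n,l,s,c=cv2.connectedComponentsWithStats(lab);lab=(l==1+np.argmax(s[1:,4]))
q=np.argwhere(lab)[:,::-1].astype(np.float32);P=plane("wrist",q,.042,st)[:,:2]*1000
r=cv2.minAreaRect(P.astype(np.float32));print("label",r)
k=cv2.convexHull(np.argwhere(m|(lab*255).astype(np.uint8))[:,::-1].astype(np.int32)).reshape(-1,2).astype(np.float32)
Q=plane("wrist",k,.042,st)[:,:2]*1000;r2=cv2.minAreaRect(Q.astype(np.float32));print("all@42",r2,cv2.boxPoints(r2))
# along-axis profile
a=np.radians(22.6);ux=np.array([np.cos(a),np.sin(a)]);uy=np.array([-ux[1],ux[0]])
C=P.mean(0);print("C",C)
mm=np.argwhere(m|(lab*255).astype(np.uint8))[:,::-1].astype(np.float32);T=plane("wrist",mm,.042,st)[:,:2]*1000-C
u=T@ux;v=T@uy
for lo in range(-85,70,10):
    w=v[(u>=lo)&(u<lo+10)]
    if len(w):print(lo,w.min().round(1),w.max().round(1))
print(u.min(),u.max())
```

```text
label ((460.3778076171875, -304.31378173828125), (68.6645736694336, 33.223876953125), 23.29140853881836)
all@42 ((447.1773986816406, -309.7462158203125), (124.23406219482422, 53.28791046142578), 23.987197875976562) [[ 379.5934 -310.6559]
 [ 401.2567 -359.3417]
 [ 514.7614 -308.8365]
 [ 493.0981 -260.1507]]
C [ 459.7442 -304.5089]
-85 -15.9 17.2
-75 -16.0 17.2
-65 -26.0 24.6
-55 -27.3 25.7
-45 -27.4 25.6
-35 -26.7 25.6
-25 -26.8 26.6
-15 -26.2 26.6
-5 -26.3 26.6
5 -25.8 26.5
15 -25.1 26.5
25 -25.5 27.6
35 -24.7 27.5
45 -24.8 27.5
-75.85803070663324 47.93660733063963
```

Request:
apply_moves:
  motion:
    - [0.27,-0.27,0.4,0.01,-1]
    - [0.27,-0.27,0.8,0.01,-1]
    - [0.27,-0.27,1,0.01,-1]
    - [0.27,-0.27,1,0.01,-1]

```text
clock: 9.58
tcp_pos: [0.4584, -0.3041, 0.1236]
tool_rot: [-0.186, 0.983, 0.003, -0.002]
force: [-0.6, 0.9, -0.5]
grip_width: 0.0851
grasp_force: 0.0
```

Request:
apply_moves:
  motion:
    - [0,0,0.3,0,-1]
    - [0,0,0.6,0,-1]
    - [0,0,0.9,0,-1]
    - [0,0,0.9,0,-1]

```text
clock: 9.92
tcp_pos: [0.4596, -0.3041, 0.0355]
tool_rot: [-0.187, 0.982, 0.002, -0.002]
force: [-0.7, 0.1, 0.3]
grip_width: 0.0852
grasp_force: 0.0
```

Run:
```python
from h import *
st=arm.get_state();print(st["clock"],st["joint_positions"],st["force"],st["tcp_pos"])
im=arm.camera("wrist");cv2.imwrite('pics/w7.png',im)
lab=blob(im,(0,0,110),(180,50,190),(200,60,360,330))
n,l,s,c=cv2.connectedComponentsWithStats(lab)
for i in range(1,n):
  if s[i,4]>300:
    print(s[i],c[i],plane("wrist",[c[i]],.042,st))
shift([.460,-.305,-.026],201.7)
```

```text
9.9167 [-0.7043  0.6209  1.8908  0.0001  0.6352 -2.6515] [-0.6792  0.1375  0.3126] [ 0.4596 -0.3041  0.0355]
[  200    60   160   270 22219] [284.5045 177.6564] [[ 0.4222 -0.3157  0.042 ]]
[ 243  186   65   45 2480] [274.5677 206.4956] [[ 0.4387 -0.3147  0.042 ]]
tcp [ 0.4604 -0.3047  0.0378] az -158.43 shift [ 0.004 -0.003  0.638] yaw -0.0014196466177685983
```

Request:
apply_moves:
  motion:
    - [0,0,0.2,0,-1]
    - [0,0,0.35,0,-1]
    - [0,0,0.4,0,-1]
    - [0,0,0.4,0,-1]

```text
clock: 10.3
tcp_pos: [0.4612, -0.3058, -0.0007]
tool_rot: [-0.187, 0.982, -0.0, 0.0]
force: [-0.9, -0.1, 0.7]
grip_width: 0.0853
grasp_force: 0.0
```

Request:
apply_moves:
  motion:
    - [0,0,0.1,0,-1]
    - [0,0,0.18,0,-1]
    - [0,0,0.22,0,-1]
    - [0,0,0.22,0,-1]

```text
clock: 10.63
tcp_pos: [0.4604, -0.3055, -0.0246]
tool_rot: [-0.187, 0.982, 0.0, -0.0]
force: [-0.1, 0.2, -0.3]
grip_width: 0.085
grasp_force: 0.0
```

The TCP reads −25 mm with no contact, which confirms the tips are short of it. Closing now.

Request:
apply_moves:
  motion:
    - [0,0,0,0,0]
    - [0,0,0,0,0.5]
    - [0,0,0,0,1]
    - [0,0,0,0,1]
    - [0,0,0,0,1]
    - [0,0,0,0,1]
  squeeze: 35

```text
clock: 11.13
tcp_pos: [0.4606, -0.3057, -0.0235]
tool_rot: [-0.187, 0.982, -0.0, 0.0]
force: [-1.7, 1.0, 6.0]
grip_width: 0.0561
grasp_force: 37.7
```

Request:
apply_moves:
  motion:
    - [0,0,-0.1,0,1]
    - [0,0,-0.3,0,1]
    - [0,0,-0.6,0,1]
    - [0,0,-1,0,1]
    - [0,0,-1,0,1]
    - [0,0,-1,0,1]

```text
clock: 11.63
tcp_pos: [0.4611, -0.3062, 0.0779]
tool_rot: [-0.187, 0.982, -0.001, 0.001]
force: [-0.1, -1.2, -6.0]
grip_width: 0.0562
grasp_force: 39.1
```

Run:
```python
from h import *
st=arm.get_state();print(st["clock"],st["joint_positions"],st["force"],st["tcp_pos"],st["wrist_torque"],st["grip_width"],st["grasp_force"])
im=arm.camera("wrist");cv2.imwrite('pics/w8.png',im)
for n in ("scene","side"): cv2.imwrite(f'pics/{n}8.png',arm.camera(n))
shift([.6004,.0471,.2],172.7)
```

```text
11.6333 [-0.7055  0.5543  1.8642  0.0001  0.7192 -2.6533] [-0.1355 -1.1752 -5.9698] [ 0.4611 -0.3062  0.0779] [ 0.0051  0.0223 -0.0053] 0.05621476781819794 39.061251282691956
tcp [ 0.4599 -0.3051  0.0748] az -158.4 shift [-2.601  2.761 -1.249] yaw 0.32107894461005093
```

Run:
```python
from h import *
st=arm.get_state();im=cv2.imread('pics/w8.png');g=im.max(2)
M=R.from_quat(st["tool_rot"]).as_matrix()
def tp(x,y,z): return project("wrist",[st["tcp_pos"]+M@np.array([x,y,z])],st)[0].round(1)
for c in (260,278,296): print(c,[int(v) for v in g[70:260:3,c]])
for r in (140,150,160,170,180,200): 
    d=np.where(g[r,180:380]<75)[0]+180; print(r,d.min() if len(d) else None,d.max() if len(d) else None)
# flat model: centre at tool x=cx, bottom at tool z=-.0235
for cx in (0,.006,.01):
    zb=-.0235; print(cx,"tongue tip top",tp(cx+.075,0,zb-.010),"tip bot",tp(cx+.075,0,zb-.003),"tip corners",tp(cx+.075,.02,zb-.01),tp(cx+.075,-.02,zb-.01),"block top front",tp(cx+.055,.028,zb-.042),tp(cx+.055,-.028,zb-.042),"block bot front",tp(cx+.055,.028,zb))
```

```text
260 [208, 208, 208, 208, 209, 208, 208, 208, 209, 208, 76, 52, 53, 54, 53, 54, 52, 51, 52, 52, 53, 53, 52, 51, 50, 51, 18, 15, 16, 18, 16, 23, 30, 37, 42, 47, 45, 46, 45, 44, 45, 45, 43, 45, 43, 44, 45, 45, 45, 45, 45, 44, 44, 45, 45, 131, 145, 145, 144, 144, 144, 143, 132, 91]
278 [208, 208, 208, 208, 208, 208, 209, 208, 209, 206, 44, 52, 53, 53, 52, 53, 52, 51, 52, 52, 52, 50, 49, 49, 48, 48, 14, 16, 16, 17, 17, 25, 32, 37, 41, 45, 44, 44, 46, 44, 44, 44, 45, 45, 44, 44, 45, 43, 42, 42, 43, 43, 42, 43, 45, 142, 144, 144, 144, 143, 143, 96, 91, 90]
296 [208, 208, 208, 208, 208, 209, 209, 208, 209, 198, 39, 53, 54, 52, 53, 52, 52, 51, 51, 49, 49, 49, 49, 47, 47, 45, 17, 17, 17, 17, 20, 21, 33, 38, 40, 43, 42, 42, 42, 42, 43, 43, 41, 43, 43, 43, 42, 42, 42, 43, 42, 42, 42, 42, 56, 142, 143, 143, 142, 141, 95, 91, 90, 90]
140 228 319
150 215 338
160 204 348
170 195 353
180 194 353
200 197 352
0 tongue tip top [278.7 110. ] tip bot [278.7 109.2] tip corners [327.4 110.7] [229.9 110.7] block top front [363.2 177.8] [194.2 177.8] block bot front [340.3 153.9]
0.006 tongue tip top [278.7  95.5] tip bot [278.7  95.3] tip corners [327.7  96.2] [229.6  96.2] block top front [364.5 160.1] [193.  160.1] block bot front [340.9 140.9]
0.01 tongue tip top [278.7  85.7] tip bot [278.7  86.1] tip corners [327.9  86.6] [229.5  86.6] block top front [365.2 148.1] [192.3 148.1] block bot front [341.2 132.1]
```

```bash
cat > fit.py <<'E'
from h import *
from scipy.optimize import least_squares
def battery_in_tool(f,st,verbose=True):
    im=cv2.imread(f);g=im.max(2).astype(int)
    # rows along centre columns
    rows=[];
    for c in range(262,286,4):
        col=g[:,c]
        tip=next(r for r in range(60,200) if col[r]<110 and col[r+4]<80)
        base=next((r for r in range(tip+15,tip+75) if col[r]<30),np.nan)
        lab=next(r for r in range(tip+80,280) if col[r]>95)
        rows.append((tip,base,lab))
    tip,base,lab=np.nanmedian(rows,0)
    def span(r): d=np.where(g[int(r),170:390]<75)[0]+170;return d.min(),d.max()
    ts=[span(r) for r in (tip+10,base-12)];bs=[span(r) for r in (base+40,base+50,base+60)]
    if verbose: print(tip,base,lab,ts,bs)
    M=R.from_quat(st["tool_rot"]).as_matrix()
    def pr(p,L):
        cx,zb,t,yw,cy=p
        B=R.from_euler('zy',[yw,t]).as_matrix() # L: tool-aligned: x toward tongue, z=-up
        P=np.array([[cx,cy,zb-.021]])+np.array(L)@B.T
        return project("wrist",st["tcp_pos"]+P@M.T,st)
    def res(p):
        a=pr(p,[[.075,0,.011],[.075,0,.018],[.055,0,.011],[.028,0,-.021],[.065,.02,.011],[.065,-.02,.011],[.04,.028,-.021],[.04,-.028,-.021]])
        return [min(a[0,1],a[1,1])-tip,a[2,1]-base,a[3,1]-lab,
          a[4,0]-np.mean([x[1] for x in ts])-.5,a[5,0]-np.mean([x[0] for x in ts])+.5,a[6,0]-bs[1][1]-.5,a[7,0]-bs[1][0]+.5,(p[4])*2000]
    s=least_squares(res,[.006,-.0235,0,0,0]);return s.x,np.array(res(s.x))
if __name__=="__main__":
    import sys
    st=arm.get_state();print(*battery_in_tool(sys.argv[1],st))
E
python3 fit.py pics/w8.png
```

```text
100.0 147.0 234.0 [(np.int64(226), np.int64(319)), (np.int64(228), np.int64(319))] [(np.int64(195), np.int64(352)), (np.int64(196), np.int64(352)), (np.int64(198), np.int64(352))]
[ 0.0041 -0.019  -0.0188 -0.0367 -0.0002] [ 0.3407 -0.4584  0.1173 -0.332  -0.2049  0.439   0.3416 -0.4381]
```

Request:
apply_moves:
  motion:
    - [0,0,-0.3,0,1]
    - [0,0,-0.6,0,1]
    - [0,0,-0.9,0,1]
    - [0,0,-1,0,1]

```text
clock: 12.12
tcp_pos: [0.4612, -0.3062, 0.1781]
tool_rot: [-0.187, 0.982, -0.001, 0.001]
force: [0.9, -0.4, -2.9]
grip_width: 0.056
grasp_force: 41.1
```

Request:
apply_moves:
  motion:
    - [-0.15,0.15,-0.2,0,1]
    - [-0.35,0.37,-0.4,0,1]
    - [-0.55,0.58,-0.4,0,1]
    - [-0.75,0.8,-0.4,0,1]
    - [-0.86,0.92,-0.4,0,1]

```text
clock: 12.53
tcp_pos: [0.5068, -0.1859, 0.2142]
tool_rot: [-0.188, 0.982, 0.001, -0.001]
force: [-0.0, -0.3, -4.3]
grip_width: 0.0557
grasp_force: 41.0
```

Request:
apply_moves:
  motion:
    - [-0.2,0.21,0,0,1]
    - [-0.4,0.43,0,0,1]
    - [-0.6,0.64,0,0,1]
    - [-0.86,0.92,0,0,1]

```text
clock: 12.87
tcp_pos: [0.5524, -0.0707, 0.2137]
tool_rot: [-0.187, 0.982, 0.0, -0.002]
force: [0.6, -0.4, -3.7]
grip_width: 0.0558
grasp_force: 40.9
```

Request:
apply_moves:
  motion:
    - [-0.2,0.21,0,0.06,1]
    - [-0.4,0.43,0,0.12,1]
    - [-0.6,0.64,0,0.18,1]
    - [-0.8,0.85,0,0.24,1]
    - [-0.86,0.92,0,0.3,1]
    - [-0.86,0.92,0,0.344,1]
    - [-0.86,0.92,0,0.344,1]
    - [-0.86,0.92,0,0.344,1]

```text
clock: 13.53
tcp_pos: [0.5984, 0.0459, 0.2141]
tool_rot: [0.08, 0.997, -0.0, -0.001]
force: [-0.0, 0.2, -3.6]
grip_width: 0.056
grasp_force: 40.9
```

```bash
python3 - <<'E'
from h import *
st=arm.get_state();print(st["clock"],st["joint_positions"],st["force"])
cv2.imwrite('pics/w9.png',arm.camera("wrist"))
shift([.5985,.0472,.1],170.6)
E
python3 fit.py pics/w9.png
```

```text
13.5333 [-0.0334  0.4481  1.6098 -0.0001  1.0865 -1.4433] [-0.0392  0.2    -3.5813]
tcp [0.5985 0.0456 0.2145] az 170.77 shift [-0.     0.016  1.145] yaw 0.0018882697889299354
95.0 147.0 235.0 [(np.int64(225), np.int64(319)), (np.int64(227), np.int64(320))] [(np.int64(195), np.int64(352)), (np.int64(196), np.int64(352)), (np.int64(198), np.int64(351))]
[ 0.0046 -0.017   0.0423 -0.0319 -0.0001] [ 1.9121 -2.609   0.6945 -0.1538  0.0492  0.2141 -0.0434 -0.1081]
```

Request:
apply_moves:
  motion:
    - [0,0.02,0.2,0,1]
    - [0,0.02,0.4,0,1]
    - [0,0.02,0.6,0,1]
    - [0,0.02,0.8,0,1]
    - [0,0.02,0.95,0,1]
    - [0,0.02,1,0,1]
    - [0,0.02,1,0,1]

```text
clock: 14.17
tcp_pos: [0.5986, 0.0474, 0.1146]
tool_rot: [0.081, 0.997, -0.0, -0.001]
force: [0.5, -0.2, -4.7]
grip_width: 0.0562
grasp_force: 40.8
```

Run:
```python
from h import *
st=arm.get_state();print(st["clock"],st["force"],st["tcp_pos"])
im=arm.camera("wrist");cv2.imwrite('pics/w10.png',im)
A=np.array([.656,.110,0]);xh=np.array([.9919,-.127,0]);yh=np.array([.127,.9919,0])
W=lambda x,y,z:A+xh*x/1000+yh*y/1000+np.array([0,0,z])
# predicted pixels of cradle front bar ends/top corners and seat
for n,p in dict(barL=(-119,-109.5,.05),barR=(-119,-29.5,.05),innL=(-112.4,-101,.05),innR=(-112.4,-38,.05),chL=(-88,-101,.053),chR=(-88,-38,.053)).items(): print(n,project("wrist",[W(*p)],st))
c=im[60:330,130:430];cv2.imwrite('pics/w10c.png',cv2.resize(c,None,fx=2.2,fy=2.2))
```

```text
14.1667 [ 0.5385 -0.2278 -4.7119] [0.5986 0.0474 0.1146]
barL [[218.5217 112.9976]]
barR [[330.6393 108.7959]]
innL [[230.7411 121.3464]]
innR [[318.986  118.0725]]
chL [[232.3186 155.3573]]
chR [[319.8885 152.2391]]
```

View pics/w10c.png

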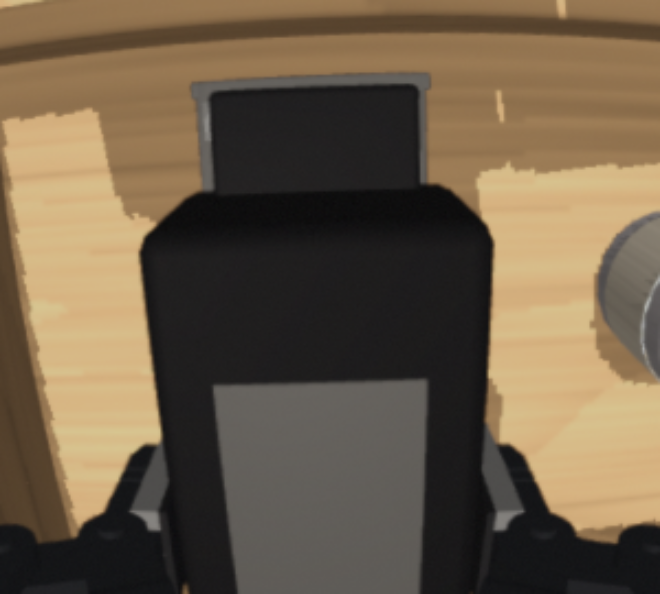

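The battery and its tongue tip (crop 211–421, row 90) sit above the cradle's front frame (crop 192–431, rows 75–85). They are parallel to within 0.4°, and the cradle is about 2 mm further towards −y. I'll correct for that, move back 16 mm and lower.

Request:
apply_moves:
  motion:
    - [0,0,0.2,0,1]
    - [0,0,0.4,0,1]
    - [-0.06,-0.01,0.55,0,1]
    - [-0.14,-0.015,0.6,0,1]
    - [-0.22,-0.015,0.6,0,1]
    - [-0.22,-0.015,0.7,0,1]
    - [-0.22,-0.015,0.8,0,1]
    - [-0.22,-0.015,0.85,0,1]
    - [-0.22,-0.015,0.85,0,1]

```text
clock: 14.97
tcp_pos: [0.6198, 0.0429, 0.0299]
tool_rot: [0.082, 0.997, -0.0, -0.001]
force: [-0.1, -0.6, -5.4]
grip_width: 0.0558
grasp_force: 40.8
```

Run:
```python
from h import *
st=arm.get_state();print(st["clock"],st["force"],st["wrist_torque"],st["joint_positions"])
cv2.imwrite('pics/w11.png',arm.camera("wrist"))
shift([.6201,.0425,.022],170.6)
im=cv2.imread('pics/w11.png');g=cv2.cvtColor(im,cv2.COLOR_BGR2GRAY)
for r in (70,80,90,100,110,120,130): print(r,g[r,190:360:3].tolist())
```

```text
14.9667 [-0.1212 -0.6284 -5.3951] [-0.0247  0.0113  0.0192] [-0.0371  0.6978  1.7158  0.      0.73   -1.4447]
tcp [0.6201 0.0429 0.0305] az 170.65 shift [-0.001 -0.004  0.085] yaw 0.0005502721581362064
70 [113, 155, 157, 157, 157, 157, 158, 158, 158, 157, 157, 157, 156, 157, 156, 157, 157, 156, 156, 157, 157, 157, 156, 155, 156, 156, 155, 156, 155, 156, 156, 155, 156, 155, 156, 156, 155, 156, 156, 156, 156, 156, 156, 156, 155, 156, 156, 156, 156, 156, 155, 121, 139, 113, 140, 143, 143]
80 [112, 159, 149, 162, 162, 162, 162, 161, 161, 161, 160, 160, 159, 159, 159, 158, 158, 157, 157, 157, 156, 155, 155, 156, 155, 155, 156, 155, 155, 155, 155, 155, 154, 155, 155, 155, 155, 154, 155, 154, 155, 155, 155, 155, 155, 155, 155, 155, 155, 155, 154, 119, 117, 113, 141, 144, 143]
90 [111, 118, 132, 157, 159, 160, 159, 160, 160, 160, 159, 159, 160, 160, 160, 159, 159, 159, 158, 157, 155, 154, 152, 150, 149, 147, 145, 142, 139, 140, 138, 136, 134, 127, 126, 121, 121, 123, 124, 125, 126, 120, 118, 112, 110, 110, 107, 95, 97, 93, 104, 120, 117, 113, 141, 151, 152]
100 [109, 117, 119, 118, 60, 58, 5
[... 264 characters left out ...]
20, 121, 120, 36, 41, 42, 42, 42, 41, 42, 42, 42, 41, 42, 41, 41, 40, 42, 41, 41, 41, 41, 41, 40, 41, 41, 40, 40, 40, 40, 41, 40, 40, 41, 38, 118, 120, 108, 60, 59, 60, 97, 119, 116, 113, 131, 142, 142]
120 [133, 116, 120, 121, 91, 59, 58, 58, 58, 116, 122, 122, 42, 43, 43, 42, 42, 42, 41, 42, 41, 42, 42, 41, 41, 42, 42, 42, 43, 42, 42, 43, 41, 42, 42, 42, 42, 42, 42, 42, 41, 39, 41, 36, 118, 119, 113, 61, 60, 60, 94, 120, 116, 112, 126, 153, 152]
130 [149, 116, 119, 121, 107, 59, 57, 59, 58, 97, 122, 123, 70, 44, 44, 43, 43, 43, 44, 43, 44, 43, 44, 43, 43, 43, 43, 44, 43, 43, 44, 43, 42, 43, 42, 42, 41, 42, 43, 42, 40, 41, 40, 33, 120, 120, 113, 60, 60, 60, 91, 119, 116, 112, 147, 154, 154]
```

```bash
python3 - <<'E'
from h import *
st=arm.get_state();im=cv2.imread('pics/w11.png');g=cv2.cvtColor(im,cv2.COLOR_BGR2GRAY)
for c in (222,240,270,300,324): print(c,g[60:112,c].tolist())
A=np.array([.656,.110,0]);xh=np.array([.9919,-.127,0]);yh=np.array([.127,.9919,0])
for c,r in [(222,97),(270,95),(324,97)]:
  P=plane("wrist",[[c,r]],.05,st)[0]-A;print(P@xh*1000,P@yh*1000)
E
python3 fit.py pics/w11.png
```

```text
222 [117, 111, 97, 105, 140, 155, 156, 156, 156, 157, 157, 156, 157, 156, 158, 160, 162, 163, 162, 162, 160, 159, 158, 157, 158, 158, 158, 158, 158, 159, 160, 159, 157, 143, 118, 120, 121, 121, 121, 121, 121, 121, 121, 121, 121, 121, 121, 121, 122, 122, 122, 122]
240 [105, 95, 115, 147, 154, 155, 156, 157, 157, 157, 156, 156, 156, 158, 160, 162, 161, 161, 160, 159, 157, 156, 156, 157, 158, 158, 157, 158, 159, 159, 159, 153, 137, 123, 121, 122, 122, 122, 122, 117, 80, 36, 31, 36, 40, 41, 41, 41, 40, 41, 41, 41]
270 [113, 142, 154, 155, 154, 155, 155, 156, 156, 155, 155, 156, 158, 160, 160, 160, 159, 157, 155, 155, 155, 156, 157, 157, 157, 157, 157, 158, 158, 155, 142, 118, 120, 123, 123, 123, 123, 121, 105, 62, 32, 33, 37, 41, 41, 40, 40, 41, 40, 40, 41, 42]
300 [143, 152, 153, 153, 154, 155, 155, 156, 155, 156, 156, 157, 159, 159, 159, 157, 155, 154, 154, 154, 155, 156, 156, 157, 156, 156, 156, 155, 152, 142, 122, 117, 120, 121, 121, 121, 120, 111, 69, 35, 33, 37, 40, 40, 40, 40, 41, 41, 40, 40, 41, 40]
324 [144, 151, 152, 153, 154, 154, 155, 155, 155, 155, 155, 156, 157, 157, 158, 156, 154, 154, 153, 154, 155, 157, 156, 155, 155, 155, 155, 154, 148, 135, 108, 118, 119, 120, 120, 120, 120, 119, 120, 120, 120, 120, 120, 120, 120, 119, 120, 120, 120, 120, 120, 120]
-108.57803269930746 -93.34685594596334
-108.24810878526243 -71.61171651624451
-106.74888624993707 -47.355878105283956
98.0 147.0 234.0 [(np.int64(202), np.int64(339)), (np.int64(204), np.int64(339))] [(np.int64(195), np.int64(353)), (np.int64(196), np.int64(352)), (np.int64(197), np.int64(352))]
[ 0.006  -0.0245  0.0287 -0.0411  0.0002] [ -3.6197  -3.0104   6.1354 -18.4759  19.4973   4.6432  -5.6576   0.3467]
```

Request:
apply_moves:
  motion:
    - [0,0,0.03,0,1]
    - [0,0,0.06,0,1]
    - [0,0,0.08,0,1]
    - [0,0,0.1,0,1]
    - [0,0,0.12,0,1]
  squeeze: 25

```text
clock: 15.43
tcp_pos: [0.6207, 0.0428, 0.0189]
tool_rot: [0.082, 0.997, -0.0, 0.0]
force: [0.3, 0.1, -4.5]
grip_width: 0.0558
grasp_force: 41.0
```

Request:
apply_moves:
  motion:
    - [0,0,0.02,0,1]
    - [0,0,0.04,0,1]
    - [0,0,0.05,0,1]
    - [0,0,0.05,0,1]

```text
clock: 15.77
tcp_pos: [0.6203, 0.0432, 0.0146]
tool_rot: [0.081, 0.997, 0.0, -0.0]
force: [-4.4, 2.0, 3.5]
grip_width: 0.0558
grasp_force: 25.9
```

Request:
apply_moves:
  motion:
    - [0,0,0.02,0,1]
    - [0,0,0.04,0,1]
    - [0,0,0.06,0,1]
    - [0,0,0.06,0,1]

```text
clock: 16.1
tcp_pos: [0.6207, 0.0432, 0.0111]
tool_rot: [0.081, 0.997, 0.0, 0.001]
force: [-12.1, 2.2, 28.2]
grip_width: 0.0557
grasp_force: 29.4
```

Run:
```python
from h import *
st=arm.get_state();print(st["clock"],st["force"],st["wrist_torque"],st["tcp_pos"])
im=arm.camera("wrist");cv2.imwrite('pics/w12.png',im);g=cv2.cvtColor(im,cv2.COLOR_BGR2GRAY)
for c in (222,262,278): print(c,g[70:260:2,c].tolist())
for r in (115,130,180,190): print(r,[int(x) for x in g[r,186:360:2]])
```

```text
16.1 [-12.0958   2.1832  28.215 ] [0.3718 1.8174 0.1272] [0.6207 0.0432 0.0111]
222 [160, 162, 162, 159, 157, 157, 158, 158, 159, 159, 151, 119, 121, 122, 122, 122, 122, 122, 123, 123, 122, 94, 121, 123, 123, 123, 123, 123, 123, 123, 123, 123, 123, 123, 124, 124, 124, 124, 122, 56, 19, 24, 26, 31, 33, 36, 37, 37, 37, 37, 37, 37, 37, 38, 39, 37, 37, 37, 38, 37, 37, 37, 37, 38, 38, 37, 37, 38, 37, 37, 37, 37, 37, 36, 37, 36, 36, 36, 37, 36, 37, 37, 36, 37, 35, 35, 37, 36, 36, 35, 36, 36, 37, 36, 36]
262 [160, 159, 156, 155, 156, 157, 157, 157, 158, 143, 119, 123, 122, 123, 124, 124, 84, 35, 40, 40, 39, 40, 40, 40, 40, 41, 42, 40, 39, 41, 42, 41, 40, 41, 42, 42, 41, 42, 39, 21, 22, 23, 27, 31, 33, 35, 37, 38, 37, 37, 38, 37, 37, 37, 37, 37, 36, 36, 37, 37, 37, 37, 37, 36, 36, 36, 36, 36, 35, 36, 36, 36, 36, 36, 36, 75, 125, 125, 126, 126, 125, 125, 125, 126, 126, 125, 125, 125, 126, 125, 125, 125, 126, 125, 125]
278 [160, 157, 155, 155, 157, 157, 157, 157, 154, 128, 122, 123, 123, 123, 123, 124, 78, 36, 40, 40, 40, 40, 40, 40, 40, 41, 40, 41, 40, 40, 42, 41, 40, 41, 41, 41, 41, 40, 36, 
[... 1025 characters left out ...]
142, 142, 142, 131, 55, 29, 31, 35, 38, 38, 37, 37, 37, 36, 37, 39, 38, 37, 37, 38, 37, 38, 37, 37, 38, 37, 37, 38, 38, 37, 37, 37, 36, 36, 37, 36, 36, 36, 36, 37, 36, 36, 37, 36, 36, 37, 36, 35, 36, 36, 37, 36, 36, 36, 36, 36, 37, 36, 37, 36, 36, 36, 36, 37, 36, 36, 37, 35, 35, 36, 36, 36, 36, 36, 36, 36, 37, 33, 31, 28, 48, 146, 149]
190 [146, 146, 146, 146, 146, 146, 146, 146, 83, 29, 31, 35, 37, 37, 37, 38, 37, 38, 37, 37, 38, 38, 37, 37, 38, 37, 37, 37, 37, 37, 37, 36, 36, 37, 38, 37, 37, 37, 37, 37, 36, 36, 36, 36, 36, 37, 35, 37, 36, 36, 37, 35, 37, 36, 36, 37, 37, 34, 37, 35, 36, 36, 36, 37, 36, 36, 36, 36, 37, 34, 37, 36, 35, 36, 35, 37, 34, 36, 35, 37, 35, 33, 30, 26, 70, 149, 151]
```

Request:
apply_moves:
  motion:
    - [0,0,-0.03,0,1]
    - [0,-0.01,-0.03,-0.012,1]
    - [0,-0.01,-0.03,-0.023,1]
    - [0,-0.01,-0.03,-0.023,1]

```text
clock: 16.48
tcp_pos: [0.6208, 0.0416, 0.0113]
tool_rot: [0.063, 0.998, -0.0, 0.0]
force: [-2.3, -0.5, 5.3]
grip_width: 0.0557
grasp_force: 28.8
```

```bash
cat > chk.py <<'E'
from h import *
from scipy.optimize import least_squares
import sys
st=arm.get_state();print(st["clock"],"F",st["force"],"T",st["wrist_torque"],"tcp",st["tcp_pos"],st["grip_width"],st["grasp_force"])
im=arm.camera("wrist");cv2.imwrite(sys.argv[1],im);g=cv2.cvtColor(im,cv2.COLOR_BGR2GRAY).astype(int)
a=[]
for c in range(262,296,4):
    col=g[:,c];tip=next(r for r in range(85,160) if col[r]<70)
    try: base=next(r for r in range(tip+15,200) if col[r]<30 and col[r+2]<30)
    except StopIteration: base=np.nan
    lab=next(r for r in range(180,300) if col[r]>75);bar=next((r for r in range(70,140) if col[r]<135 and col[r-4]>140),np.nan);a.append((bar,tip,base,lab))
bar,tip,base,lab=np.nanmedian(a,0)
def seg(r,t): d=np.where(g[int(r),170:390]<t)[0]+170;return d
w=[]
for r in (tip+12,base-8):
    row=g[int(r)];L=278
    while row[L-1]<52 :L-=1
    Rr=278
    while row[Rr+1]<52:Rr+=1
    l2=L-4
    while row[l2-1]>75:l2-=1
    r2=Rr+4
    while row[r2+1]>75:r2+=1
    w.append((L,Rr,(L+Rr)/2,"deck",l2,r2,(l2+r2)/2))
print("rows bar,tip,base,label",bar,tip,base,lab,w)
M=R.from_quat(st["tool_rot"]).as_matrix()
def pr(p,L):
    B=R.from_euler('y',p[2]).as_matrix();return project("wrist",st["tcp_pos"]+(np.array([[p[0],0,p[1]]])+np.array(L)@B.T)@M.T,st)
def res(p):
    q=pr(p,[[.075,0,.011],[.075,0,.018],[.055,0,.011],[.028,0,-.021]]);return [min(q[0,1],q[1,1])-tip,q[2,1]-base,q[3,1]-lab]
s=least_squares(res,[.005,-.043,-.1]);print("cx,zc,pitch",s.x,res(s.x))
A=np.array([.656,.110,0]);xh=np.array([.9919,-.127,0]);yh=np.array([.127,.9919,0])
B=R.from_euler('y',s.x[2]).as_matrix()
for n,l in dict(C=[0,0,0],tipTop=[.075,0,.011],rearBot=[-.055,0,.021],frontBot=[.055,0,.021]).items():
    P=st["tcp_pos"]+M@(np.array([s.x[0],0,s.x[1]])+B@np.array(l))-A
    print(n,"cradle frame mm",(P@xh*1000+47.2).round(1),(P@yh*1000+71.4).round(1),"above deck",(P[2]*1000-28).round(1))
E
python3 chk.py pics/w13.png
```

```text
16.4833 F [-2.3474 -0.496   5.283 ] T [-0.1329  0.1655  0.0947] tcp [0.6208 0.0416 0.0113] 0.05565770517525151 28.764611184597015
rows bar,tip,base,label 88.0 103.0 147.0 220.0 [(234, 322, 278.0, 'deck', 216, 342, 279.0), (235, 322, 278.5, 'deck', 215, 344, 279.5)]
cx,zc,pitch [ 0.0062 -0.0451 -0.2028] [np.float64(-1.2789769243681803e-13), np.float64(0.0), np.float64(-5.684341886080802e-14)]
C cradle frame mm 14.7 -1.0 above deck 28.4
tipTop cradle frame mm -56.5 -1.1 above deck 2.5
rearBot cradle frame mm 72.8 -0.9 above deck 19.0
frontBot cradle frame mm -34.9 -1.0 above deck -3.3
```

The battery is tilted 0.2 rad with its tongue below bar level, and it is centred sideways. I'll slide it forward.

Request:
apply_moves:
  motion:
    - [0.03,0,-0.01,0,1]
    - [0.06,0,-0.01,0,1]
    - [0.09,0,-0.01,0,1]
    - [0.12,0,-0.01,0,1]
    - [0.14,0,-0.01,0,1]
    - [0.14,0,-0.01,0,1]

```text
clock: 17.03
tcp_pos: [0.606, 0.0437, 0.0118]
tool_rot: [0.063, 0.998, -0.0, -0.0]
force: [0.6, 0.6, -4.4]
grip_width: 0.0556
grasp_force: 27.8
```

```bash
python3 chk.py pics/w14.png
```

```text
17.0333 F [ 0.6036  0.5584 -4.355 ] T [-0.001  -0.0137 -0.0284] tcp [0.606  0.0437 0.0118] 0.055630576229015655 27.794079780578613
rows bar,tip,base,label 74.0 126.0 147.0 220.0 [(234, 322, 278.0, 'deck', 216, 340, 278.0), (234, 322, 278.0, 'deck', 216, 326, 271.0)]
cx,zc,pitch [ 0.0512 -0.0169  1.5028] [np.float64(3.268496584496461e-13), np.float64(0.0), np.float64(1.1368683772161603e-13)]
C cradle frame mm -45.2 -0.7 above deck 0.7
tipTop cradle frame mm -61.2 -0.7 above deck 74.8
rearBot cradle frame mm -62.4 -0.7 above deck -55.6
frontBot cradle frame mm -69.8 -0.7 above deck 54.2
```

Request:
apply_moves:
  motion:
    - [0.02,0,0,0,1]
    - [0.02,0,0,0,1]
    - [0.02,0,0.02,0,1]
    - [0.02,0,0.04,0,1]
    - [0.02,0,0.06,0,1]
    - [0.02,0,0.06,0,1]

```text
clock: 17.58
tcp_pos: [0.6061, 0.0437, 0.0066]
tool_rot: [0.064, 0.998, 0.0, 0.002]
force: [4.5, -0.5, 2.4]
grip_width: 0.0559
grasp_force: 28.8
```

Request:
apply_moves:
  motion:
    - [0,0,0.02,0,1]
    - [0,0,0.04,0,1]
    - [0,0,0.05,0,1]
    - [0,0,0.05,0,1]

```text
clock: 17.92
tcp_pos: [0.6056, 0.0438, 0.0023]
tool_rot: [0.064, 0.998, 0.0, 0.001]
force: [1.9, -0.2, 15.8]
grip_width: 0.0558
grasp_force: 30.2
```

```bash
python3 chk.py pics/w15.png
```

```text
17.9167 F [ 1.9192 -0.2487 15.8218] T [-0.2141 -0.1113  0.0059] tcp [0.6056 0.0438 0.0023] 0.05582915041427874 30.184731781482697
rows bar,tip,base,label 75.0 130.0 145.0 234.0 [(231, 326, 278.5, 'deck', 213, 344, 278.5), (232, 325, 278.5, 'deck', 213, 344, 278.5)]
cx,zc,pitch [ 0.0698 -0.0634  1.6867] [np.float64(5.115907697472721e-13), np.float64(-5.684341886080802e-14), np.float64(-8.526512829121202e-14)]
C cradle frame mm -64.4 -0.7 above deck 37.5
tipTop cradle frame mm -66.8 -0.7 above deck 113.3
rearBot cradle frame mm -91.4 -0.7 above deck -14.7
frontBot cradle frame mm -79.0 -0.7 above deck 94.5
```

Request:
apply_moves:
  motion:
    - [0,0,-0.02,0,1]
    - [0,0,-0.02,0,0]
    - [0,0,-0.02,0,-1]
    - [0,0,-0.02,0,-1]
    - [0,0,-0.02,0,-1]
    - [0,0,-0.02,0,-1]

```text
clock: 18.47
tcp_pos: [0.6045, 0.0439, 0.0028]
tool_rot: [0.064, 0.998, -0.0, -0.0]
force: [0.1, -0.0, 0.7]
grip_width: 0.0855
grasp_force: 0.0
```

Request:
apply_moves:
  motion:
    - [0,0,-0.1,0,-1]
    - [0,0,-0.3,0,-1]
    - [0,0,-0.6,0,-1]
    - [0,0,-0.9,0,-1]
    - [0,0,-1,0,-1]
    - [0,0,-1,0,-1]

```text
clock: 18.97
tcp_pos: [0.6059, 0.0439, 0.1064]
tool_rot: [0.064, 0.998, 0.0, 0.003]
force: [-0.5, -0.6, 0.0]
grip_width: 0.0856
grasp_force: 0.0
```

Run:
```python
from h import *
st=arm.get_state();print(st["clock"],st["tcp_pos"],st["force"],st["grip_width"])
im=arm.camera("wrist");cv2.imwrite('pics/w16.png',im)
A=np.array([.656,.110,0]);xh=np.array([.9919,-.127,0]);yh=np.array([.127,.9919,0])
W=lambda x,y,z:A+xh*(x-47.2)/1000+yh*(y-71.4)/1000+np.array([0,0,.028+z/1000])
pts=dict(frontTopL=(-55,-28,42),frontTopR=(-55,28,42),labF=(-28,0,42),labR=(41,0,42),rearTopL=(55,-28,42),rearTopR=(55,28,42),tongueBase=(-55,0,10))
for n,p in pts.items():print(n,project("wrist",[W(*p)],st).round(1))
g=cv2.cvtColor(im,cv2.COLOR_BGR2GRAY)
lab=blob(im,(0,0,95),(180,45,175),(215,110,330,300));n,l,s,c=cv2.connectedComponentsWithStats(lab)
for i in range(1,n):
  if s[i,4]>150: print("lab",s[i],c[i])
for cc in (262,282): print(cc,g[90:300:2,cc].tolist())
for r in (165,185): print(r,g[r,190:370:2].tolist())
```

```text
18.9667 [0.6059 0.0439 0.1064] [-0.541  -0.5937  0.0054] 0.08557210985585544
frontTopL [[234.3 126.7]]
frontTopR [[323.5 126.7]]
labF [[278.9 168.1]]
labR [[278.8 262.2]]
rearTopL [[241.1 278.1]]
rearTopR [[316.6 278.1]]
tongueBase [[278.8 121.5]]
lab [ 225  110  105  123 1404] [275.4295 151.4195]
lab [ 252  163   52   95 4687] [277.8357 208.9883]
262 [82, 132, 136, 136, 137, 141, 139, 137, 138, 139, 137, 52, 36, 35, 30, 17, 13, 20, 23, 32, 33, 34, 33, 34, 34, 33, 34, 32, 33, 32, 32, 32, 32, 33, 33, 32, 89, 104, 104, 104, 103, 103, 103, 104, 103, 103, 103, 103, 103, 103, 103, 104, 103, 103, 103, 103, 102, 102, 102, 102, 102, 102, 102, 101, 101, 101, 101, 102, 101, 100, 100, 100, 100, 100, 100, 100, 100, 99, 99, 99, 99, 98, 99, 97, 73, 28, 28, 27, 27, 27, 28, 39, 123, 126, 129, 124, 121, 128, 123, 120, 117, 118, 120, 121, 123]
282 [79, 131, 134, 135, 136, 139, 136, 135, 136, 137, 132, 49, 34, 34, 28, 16, 12, 17, 25, 31, 33, 33, 33, 33, 33, 32, 31, 32, 31, 31, 31, 32, 33, 32, 31, 32, 89, 103, 103, 103, 103, 103, 102, 103, 103, 103, 103, 103, 103, 103, 102, 102, 102, 102, 103, 102, 102,
[... 394 characters left out ...]
04, 104, 104, 104, 103, 104, 103, 103, 104, 103, 103, 103, 103, 104, 103, 103, 102, 102, 103, 102, 102, 101, 78, 33, 29, 30, 31, 30, 27, 22, 51, 99, 100, 118, 125, 125, 125, 125, 125, 124, 125, 125, 125, 125, 125, 135, 186, 186, 186, 186, 186, 186, 186, 186, 185]
185 [186, 187, 186, 186, 186, 186, 183, 128, 125, 125, 125, 124, 125, 124, 124, 125, 124, 125, 125, 124, 124, 106, 104, 78, 21, 29, 32, 32, 32, 32, 32, 80, 103, 103, 103, 103, 103, 104, 103, 103, 103, 103, 103, 103, 103, 103, 103, 103, 102, 102, 102, 102, 102, 102, 102, 102, 102, 66, 29, 29, 31, 30, 29, 25, 23, 81, 100, 101, 123, 123, 123, 124, 124, 123, 122, 122, 122, 122, 122, 122, 123, 135, 184, 185, 185, 185, 184, 184, 184, 184]
```

Run:
```python
from h import *
from scipy.optimize import least_squares
st=arm.get_state();print(st["tcp_pos"])
A=np.array([.656,.110,0]);xh=np.array([.9919,-.127,0]);yh=np.array([.127,.9919,0])
W=lambda x,y,z:A+xh*(x-47.2)/1000+yh*(y-71.4)/1000+np.array([0,0,.028+z/1000])
pr=lambda x,z:project("wrist",[W(x,0,z)],st)[0,1]
print("bar inner top/bottom pred",pr(-65,22),pr(-65,14),"outer",pr(-73,22),"stop face top",pr(58.5,14))
im=cv2.imread('pics/w16.png');g=cv2.cvtColor(im,cv2.COLOR_BGR2GRAY);print(g[80:124,270].tolist(),g[266:282,270].tolist())
def res(p):
    x0,z0,t,lo=p;c,s=np.cos(t),np.sin(t);f=lambda x,z:pr(x0+c*x-s*z,z0+s*x+c*z)
    return [f(-55,-11)-119.3,f(-34.3+lo,21)-162,f(34.3+lo,21)-258.5,f(55,21)-272.5,(lo-6.5)]
for z in (21,):
    s=least_squares(lambda q:res([q[0],q[1],q[2],q[3]])+[(q[1]-21)/1.],[0,21,0,6.5]);print(s.x,s.fun)
s=least_squares(lambda q:res([q[0],21,0,q[1]]),[0,6.5]);print("flat",s.x,s.fun)
```

```text
[0.605  0.0439 0.1043]
bar inner top/bottom pred 110.29334127331086 109.65155496906448 outer 98.56613267780595 stop face top 265.90204850953234
[125, 121, 97, 96, 98, 98, 98, 98, 99, 94, 80, 114, 132, 134, 135, 135, 135, 135, 136, 139, 141, 140, 138, 136, 135, 137, 138, 138, 137, 138, 134, 109, 51, 34, 35, 36, 34, 36, 29, 19, 13, 14, 12, 17] [27, 27, 28, 28, 28, 27, 38, 91, 121, 127, 126, 127, 129, 127, 123, 121]
[-4.4923 19.4493  0.0213  6.4925] [-2.2653  0.3234 -0.3937  2.684  -0.0075 -1.5507]
flat [-4.871   6.0874] [-2.8394  0.5253 -0.3225  3.0567 -0.4126]
```

The battery lies flat, but about 4 mm forward, with the tongue against the pocket's end wall. I'll regrip it gently and centre it.

Request:
apply_moves:
  motion:
    - [0,0,0.3,0,-1]
    - [0,0,0.6,0,-1]
    - [0,0,0.85,0,-1]
    - [0,0,1,0,-1]
    - [0,0,1,0,-1]
    - [0,0,1,0,0]
    - [0,0,1,0,1]
    - [0,0,1,0,1]
    - [0,0,1,0,1]
    - [0,0,1,0,1]
  squeeze: 20

```text
clock: 19.85
tcp_pos: [0.6049, 0.0438, 0.0038]
tool_rot: [0.064, 0.998, -0.0, 0.001]
force: [-0.7, -1.0, 0.2]
grip_width: 0.0562
grasp_force: 23.5
```

Request:
apply_moves:
  motion:
    - [-0.01,0,0,0,1]
    - [-0.02,0,0,0,1]
    - [-0.03,0,0,0,1]
    - [-0.04,0,0,0,1]
    - [-0.04,0,0,0,1]
    - [-0.04,0,0,0,1]

```text
clock: 20.35
tcp_pos: [0.6083, 0.0435, 0.0038]
tool_rot: [0.064, 0.998, 0.0, -0.0]
force: [-4.9, 0.2, 5.0]
grip_width: 0.0557
grasp_force: 24.1
```

Request:
apply_moves:
  motion:
    - [0,0,0.01,0,1]
    - [0,0,0,0,0]
    - [0,0,0,0,-1]
    - [0,0,0,0,-1]
    - [0,0,0,0,-1]
    - [0,0,-0.3,0,-1]
    - [0,0,-0.6,0,-1]
    - [0,0,-0.9,0,-1]
    - [0,0,-1,0,-1]
    - [0,0,-1,0,-1]

```text
clock: 21.18
tcp_pos: [0.6099, 0.0433, 0.1057]
tool_rot: [0.064, 0.998, 0.0, 0.002]
force: [-0.1, -0.2, 0.3]
grip_width: 0.0853
grasp_force: 0.0
```

Run:
```python
from h import *
from scipy.optimize import least_squares
arm.camera("side");arm.camera("side");st=arm.get_state();print(st["clock"],st["tcp_pos"],st["force"])
im=arm.camera("wrist");cv2.imwrite('pics/w17.png',im);g=cv2.cvtColor(im,cv2.COLOR_BGR2GRAY).astype(int)
A=np.array([.656,.110,0]);xh=np.array([.9919,-.127,0]);yh=np.array([.127,.9919,0])
W=lambda x,y,z:A+xh*(x-47.2)/1000+yh*(y-71.4)/1000+np.array([0,0,.028+z/1000])
pr=lambda x,z:project("wrist",[W(x,0,z)],st)[0,1]
for c in (262,270,282): print(c,g[104:134,c].tolist(),g[158:174,c].tolist(),g[255:290,c].tolist())
for r in (165,250): print(r,g[r,210:350:2].tolist())
print("pred bar",pr(-65,22),"base",pr(-55,10),"label",pr(-28,42),pr(40.8,42),"rear",pr(55,42))
```

```text
21.2833 [0.6083 0.0433 0.1024] [-0.093   0.6774 -1.1966]
262 [138, 139, 139, 139, 118, 54, 35, 34, 35, 34, 34, 37, 34, 35, 36, 36, 35, 25, 16, 15, 15, 15, 17, 19, 24, 25, 29, 31, 32, 33] [33, 32, 33, 32, 33, 31, 39, 76, 101, 105, 104, 105, 105, 105, 104, 104] [98, 99, 98, 98, 98, 98, 95, 81, 50, 30, 28, 27, 27, 27, 27, 27, 28, 28, 28, 26, 27, 24, 51, 122, 130, 127, 123, 122, 122, 125, 128, 127, 123, 121, 120]
270 [138, 138, 138, 136, 115, 53, 34, 35, 34, 35, 35, 34, 36, 34, 35, 36, 34, 24, 15, 14, 16, 15, 17, 19, 21, 25, 29, 32, 32, 32] [32, 33, 31, 32, 33, 33, 39, 76, 101, 104, 104, 103, 103, 103, 104, 104] [98, 98, 98, 98, 98, 97, 95, 80, 51, 30, 27, 28, 27, 28, 27, 26, 27, 27, 27, 27, 27, 24, 50, 119, 129, 126, 123, 121, 121, 124, 128, 127, 123, 122, 120]
282 [136, 136, 137, 134, 113, 51, 33, 33, 34, 34, 34, 34, 34, 34, 33, 34, 33, 24, 15, 13, 14, 13, 18, 19, 20, 27, 27, 30, 33, 33] [32, 31, 31, 32, 32, 32, 39, 75, 100, 103, 103, 103, 103, 103, 103, 103] [97, 98, 98, 98, 98, 98, 96, 80, 51, 30, 26, 26, 27, 26, 28, 27, 27, 26, 26, 26, 26, 23, 49, 118, 128, 126, 122, 120, 119, 123, 127, 126, 124, 122, 121]
165 [129, 129, 128, 129, 129, 129, 128, 126, 124, 124, 115, 103, 100, 32, 26, 32, 33, 34, 34, 34, 34, 68, 75, 74, 74, 75, 76, 75, 75, 76, 76, 75, 75, 75, 75, 76, 75, 75, 75, 75, 75, 74, 73, 73, 73, 73, 72, 72, 39, 31, 30, 29, 30, 29, 24, 21, 81, 100, 105, 125, 126, 126, 126, 126, 126, 126, 126, 126, 127, 126]
250 [135, 135, 135, 135, 135, 135, 135, 127, 88, 83, 81, 63, 59, 60, 58, 24, 24, 29, 29, 30, 29, 29, 81, 100, 99, 99, 99, 99, 98, 98, 99, 98, 99, 98, 99, 99, 98, 98, 98, 98, 98, 97, 97, 98, 98, 97, 94, 33, 26, 28, 26, 25, 23, 19, 48, 63, 63, 62, 73, 83, 85, 91, 122, 121, 122, 130, 131, 131, 131, 131]
pred bar 105.76988995277821 base 119.0769266738922 label 166.03937045678225 262.1226169734943 rear 278.9827065637347
```

Request:
apply_moves:
  motion:
    - [0,0,-0.3,0,-1]
    - [0,0,-0.6,0,-1]
    - [0,0,-0.9,0,-1]
    - [0,0,-1,0,-1]
    - [0,0,-1,0,-1]
    - [0,0,-1,0,-1]

```text
clock: 21.83
tcp_pos: [0.6081, 0.0434, 0.2014]
tool_rot: [0.064, 0.998, -0.0, -0.001]
force: [-0.1, 1.1, -0.3]
grip_width: 0.0851
grasp_force: 0.0
```

Run:
```python
from h import *
st=arm.get_state();print(st["clock"],st["tcp_pos"],st["force"])
a=cv2.imread('pics/scene0.png');b=arm.camera("scene");cv2.imwrite('pics/scene9.png',b)
for n,(x0,y0,x1,y1) in dict(foam=(275,298,318,332),sec=(215,245,272,278),spool=(225,353,250,380),pot=(258,352,296,392),wreath=(270,60,335,118),jar=(340,55,370,100),candle=(260,98,282,130)).items():
    print(n,(cv2.absdiff(a,b)[y0:y1,x0:x1].max(2)>40).sum())
w=arm.camera("wrist");cv2.imwrite('pics/w18.png',w)
A=np.array([.656,.110,.02]);xh=np.array([.9919,-.127,0]);yh=np.array([.127,.9919,0])
g=cv2.cvtColor(w,cv2.COLOR_BGR2HSV)
m=cv2.inRange(g,(0,0,150),(180,40,255));n,l,s,c=cv2.connectedComponentsWithStats(m)
print([(s[i].tolist(),c[i].round(1).tolist()) for i in range(1,n) if s[i,4]>400], "tin pred",project("wrist",[A+xh*-.0509+yh*.0706+[0,0,.072]],st))
print("label pred",project("wrist",[A+xh*-.041+yh*-.0714+[0,0,.05]],st))
```

```text
21.8333 [0.6081 0.0434 0.2014] [-0.0779  1.1286 -0.2848]
foam 0
sec 0
spool 0
pot 0
wreath 0
jar 0
candle 116
[([0, 0, 560, 317, 46965], [201.7, 82.3]), ([399, 144, 56, 64, 2510], [427.3, 176.8])] tin pred [[429.1865 175.6306]]
label pred [[279.046 178.209]]
```

```bash
python3 -c "
from cell import arm
print(arm.close_job())"
```

```text
the job is handed in; nothing more can be done
None
```

I handed the job in at about 22 s of the 72 s limit: the shutter is open at its stop, and the battery lies flat in the cradle with its tongue under the bar, released. Camera checks showed the other things unmoved; only the candle's patch of the image changed, which I put down to the arm's shadow because the arm never went near it.

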